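# Hang up the brush tin from the artist's case

## Robot

A 6-joint arm with a two-finger parallel gripper is mounted at the origin on the work surface. World frame = base frame: x ahead of the robot, y to its left, z up, the work surface at z = 0. Lengths are in m, angles in rad, forces in N, time in s.
With the tool pointing down it reaches from about 0.375 to 0.9 m from the base axis. Payload 3.1 kg.
Tool frame: the origin (TCP) lies midway between the tips of the shut fingers; the grasp point (between the pads) lies behind it (arm.grasp_offset is the z of the grasp point in the tool frame, in m); z points along the fingers, y is the line along which they close (so a half turn about z gives the same grasp; the last joint's range is limited). The gripper opens to 87 mm and grips with 3 to 60 N. Pads are 19 mm wide; open, the fingers measure 117 mm over their backs; the gripper's body (75 mm by 190 mm) begins 51 mm behind the grasp point.
Start: joints at [1.018, 0.527, 1.433, -0, 1.181, -0.178], TCP at [0.228, 0.582, 0.202] pointing down, gripper open.
Joint ranges: [-3.08, 3.08], [-0.75, 2.2], [0.22, 2.44], [-1.43, 4.57], [0, 2.65], [-2.85, 2.85]. Speed limits (rad/s): [2.79, 2.79, 3.14, 3.14, 3.14, 3.14].

## Interface

Orientations are given as a unit quaternion [w, x, y, z].
In Python, from bench import arm, snapshot, calibration, workorder gives the robot as it stands.
- The arm moves only by the tool send_rows, never from a script. Its argument "series" is a list of rows, each an object of numbers: "gripper": the opening, from 0 (shut) to 1 (fully open); "x", "y", "z": the shift along the tool's x, y, z normalised to -1 to 1, where 1 is 50 cm; "spin": the turn about the tool's z normalised to -1 to 1, where 1 is 180 degrees. A call has 1 to 12 rows; each row is the pose to reach, as a shift and turn from the pose commanded when the call began, along the tool's axes at that moment, turning the shorter way round; what a row does not reach only later rows make up. A row lasts 1/8 s, in which the tool goes at most 62.5 mm and 10.7 degrees, less where a joint would pass 70% of its speed; a pose out of reach is approached as far as the arm can. A call with a number of a shift or a turn outside -1 to 1 is refused whole. A call with a gripper value outside its range is refused whole. The fingers move at their own pace and stop on an object; the grip force is fixed at half the most. Time passes only in rows, so rows that repeat a pose let the fingers close. It gives the time, the measured TCP pose, the force, the opening and the grip force at its end, in the units of the state.
- arm.state(): the state, without advancing time (a new reading comes with each control period).
- snapshot(name): name is "side" or "top" or "wrist"; returns the picture (400x640x3 uint8, blue, green, red); there is no depth.
- calibration(name): a dict with "camera_matrix" (3x3 intrinsics, pixels), "pose" (4x4, takes a point from camera to world coordinates). Camera axes: x right, y down, z forward; pixel columns grow to the right and rows downward; lengths in m; the calibration is good to about 2 mm. A picture is of the moment at which its call begins: read the wrist's pose just before it. calibration takes no time and is no camera call; for the wrist camera it gives the pose at the moment of the call.
- workorder.job_done(): hands the job in; it is judged then, once.
The state is a dict: "time": time; "qpos": joint angles; "joint_velocities": joint speeds; "joint_efforts": joint torques, N m; "tool_pos": TCP position; "orientation": TCP orientation; "ft_force": force on the tool from outside, world axes, zero at the start; "torque": the same for the moment, N m; "opening": finger opening in m; "finger_force": force on a finger pad.
Only numpy, scipy, OpenCV 4.12 (cv2) and the standard library are available. Lean on these libraries where they do the work, as an engineer would, in place of code of your own. Each camera call takes 0.05 s, during which the arm holds its last target. There are 200 camera calls.

## Task

Open the lid of the wooden case right back until it rests on its stop, draw the brush tin out from under the case's fixed tray, lift it out, set it down on the bench beside the case and let go of it. Then take the tin by its hoop handle and hang it by that handle on the hook of the wooden stand, mouth up, leaving the lid open. Do not drop the tin, and leave the jar, the mug and the roll of tape where they are.

Things in the scene. Friction and masses are not known exactly. Their poses are not given: they have to be found in the camera images.
- case: Brown wooden artist's case fixed to the bench, 176 (x) x 256 (y) x 80 mm high, walls and floor 8 mm. Origin: centre of its underside; +z up, +x towards the hinge side, front at -x. Inside 160 x 240 mm. Under the lid the tin lies on the floor, its handle under the tray at the +y end; it can only come up once slid about 50 mm towards -y, out from under the tray.
- tray_edge (a point): Middle of the lower front edge of the fixed plywood tray inside the case, 50 mm above the bench. The tray covers the +y end of the inside, from this edge (case y = +52 mm) to the end wall; its upper edge is 72 mm above the bench. Only the tin's handle fits under it, the body is too tall. Axes are the case's.
- lid (a joint): Hinge angle of the case's lid (8 mm wood, about 0.35 kg, covers the whole case, its top 88 mm above the bench): 0 shut, 1.75 rad resting open on its stop, leaning back past upright. It falls shut if let go before about 1.4 rad.
- lid_handle (a point): Middle of the steel bar handle on the lid: a round bar 11 mm thick, 100 mm long along the case's y, carried by two legs near its ends, 35 mm (to its axis) above the lid's outer face, 12 mm behind the lid's front edge. Moves with the lid; axes are the lid's.
- lid_hinge (a point): Point on the lid's hinge axis, mid length, at the case's +x upper rim. The axis runs along the case's y; the lid lies from here to -x when shut. Axes are the lid's.
- tin: Plain metal brush tin, about 0.3 kg: body 88 mm long (x -44 closed bottom to +44 open mouth), 66 wide (y), 56 thick (z 0 to 56), walls 3, with a hoop handle beyond the mouth. Origin: middle of the side it lies on at the start; +x towards the handle (up when it stands or hangs). Lies in the case at the start, its x about along the case's +y. It can lie on a side or stand on its bottom.
- tin_bar (a point): Middle of the cross bar of the tin's fixed steel hoop handle, at x = 96, z = 28 mm in the tin's frame. The hoop is 8 mm round bar in the plane z = 28: cross bar along the tin's y, straight for 48 mm, two legs at y = +-29 mm back to the mouth; clear opening 50 mm (y) by 48 mm (x). Axes are the tin's.
- stand: Wooden stand fixed to the bench: base 110 x 110 x 15 mm, upright post 22 x 22 mm, 240 mm tall, with a steel hook of 8 mm round bar that sticks out along the stand's -x. Origin: centre of the base's underside, z up.
- hook_seat (a point): Point on the axis of the hook's level part, 215 mm above the bench and 50 mm out from the post's axis; the level part runs from 11 to 80 mm out from the post's axis, then turns up. Axes are the stand's: the hook points to -x. A bar hanging on the hook has its axis 8 mm above this height.
- hook_tip (a point): Upturned end of the hook, 94 mm out from the post's axis and 16 mm above the level part's axis (rounded end 4 mm beyond).
- jar: Glass jar with a metal cap, 60 mm across, 85 mm tall, loose; origin under its centre. To be left alone.
- mug: White mug, 80 mm across, 90 mm tall, loose; origin under its centre. To be left alone.
- tape: Roll of paper tape lying flat, 90 mm across, 24 mm high, loose; origin under its centre. To be left alone.
Not all that is in view belongs to the job. What is shaped like the stand but purple or white is not meant.

How it is judged:
By the outcome, as a careful person would: the job done as asked, in the order asked, and still so for the second after the job is handed in, with the robot touching nothing.
It also fails if it takes over 72 s, if anything falls off the work surface, if the arm or the gripper's body presses on something with over 40 N, if the wrist force passes 120 N, or if a joint passes its speed limit or range.

## Working session

There is one attempt and no reset: what is moved stays moved. The work goes in short steps, Python scripts to look and compute and a tool call to move; the robot and the scene stay as the last step left them, time stands still between calls to the robot, and variables do not carry over. Pictures are saved under pics/ and viewed, at most 10 in all, crops included, and the job is handed in when it is done.

Besides the shell and the picture viewer there is one more tool, called after "Emit:" by a JSON object that holds its "method" and its "body", one argument or row to a line. send_rows: Moves the arm, as the interface text tells. Scaled input: -1 to 1 covers 50 cm each way for a shift and 180 degrees each way for a turn. Its arguments: {"type":"object","properties":{"series":{"type":"array","items":{"type":"object","properties":{"gripper":{"type":"number"},"x":{"type":"number","minimum":-1,"maximum":1},"y":{"type":"number","minimum":-1,"maximum":1},"z":{"type":"number","minimum":-1,"maximum":1},"spin":{"type":"number","minimum":-1,"maximum":1}}}}},"required":["series"]}

```bash
ls; mkdir -p pics; python3 - <<'E'
from bench import arm, snapshot, calibration
import cv2,numpy as np
np.set_printoptions(precision=4,suppress=True)
print(arm.state(), arm.grasp_offset)
for n in ("side","top"):
    im=snapshot(n); cv2.imwrite(f"pics/{n}0.png",im)
    c=calibration(n); print(n,np.array(c["camera_matrix"]),np.array(c["pose"]))
c=calibration("wrist");print(np.array(c["camera_matrix"]),np.array(c["pose"]))
E
```

```text
pics
{'time': 0.0, 'qpos': array([ 1.0185,  0.5285,  1.4339, -0.0001,  1.1814, -0.1785]), 'joint_velocities': array([-0.0002,  0.0002,  0.0004,  0.0001,  0.0016, -0.0006]), 'joint_efforts': array([ -0.0001, -44.0041, -17.6593,   0.0632,   0.0583,  -0.0002]), 'tool_pos': array([0.2278, 0.5812, 0.2006]), 'orientation': array([-0.0004,  0.1858,  0.9826, -0.001 ]), 'ft_force': array([0.2522, 0.7288, 0.0694]), 'torque': array([ 0.0125, -0.0083,  0.0252]), 'finger_force': 0.0, 'opening': 0.08693800389921179} -0.0187
side [[369.7491   0.     319.8003]
 [  0.     369.7491 201.1843]
 [  0.       0.       1.    ]] [[ 0.9348 -0.1606  0.3169  0.1632]
 [-0.3548 -0.4647  0.8113 -1.1636]
 [ 0.017  -0.8708 -0.4914  0.7372]
 [ 0.      0.      0.      1.    ]]
top [[375.7258   0.     314.4673]
 [  0.     375.7258 202.7492]
 [  0.       0.       1.    ]] [[-0.0031 -0.994   0.109   0.4368]
 [-0.9997  0.0003 -0.0258 -0.1444]
 [ 0.0256 -0.1091 -0.9937  1.1377]
 [ 0.      0.      0.      1.    ]]
[[292.7527   0.     320.008 ]
 [  0.     292.7527 197.6885]
 [  0.       0.       1.    ]] [[ 0.3659  0.8906  0.2701  0.1526]
 [ 0.9306 -0.3496 -0.108   0.6112]
 [-0.0017  0.2909 -0.9568  0.3843]
 [ 0.      0.      0.      1.    ]]
```

View pics/side0.png

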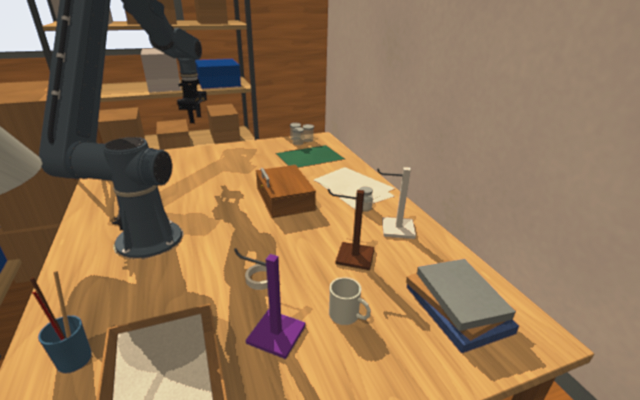

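View pics/top0.png

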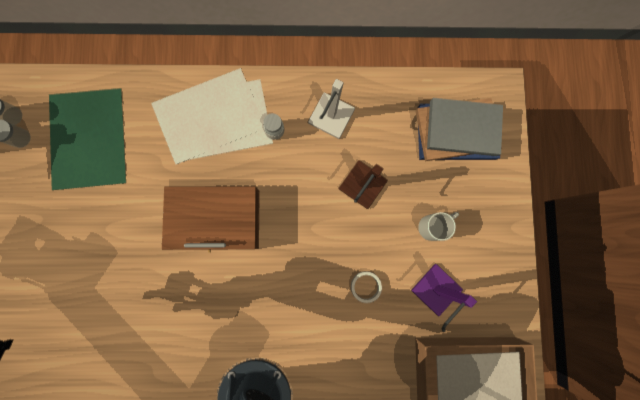

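Top view: the case is at about (210,217) with its steel bar at (204,245). Three things are shaped like the stand: brown at (363,185), white at (332,115) and purple at (440,290). Only the brown one is wooden, so it should be the one meant. I'll confirm that in a crop and measure now.

```bash
cat > h.py <<'E'
import numpy as np, cv2
from bench import arm, snapshot, calibration
from scipy.spatial.transform import Rotation as Ro
np.set_printoptions(precision=4,suppress=True)
def cam(n):
    c=calibration(n); return np.array(c["camera_matrix"]),np.array(c["pose"])
def ray(c,p):
    K,T=c; d=T[:3,:3]@np.linalg.solve(K,[p[0],p[1],1.]); return T[:3,3],d/np.linalg.norm(d)
def onz(c,p,z):
    o,d=ray(c,p); return o+d*(z-o[2])/d[2]
def tri(obs):
    A=np.zeros((3,3));b=np.zeros(3);R=[ray(c,p) for c,p in obs]
    for o,d in R:
        M=np.eye(3)-np.outer(d,d);A+=M;b+=M@o
    X=np.linalg.solve(A,b); return X,[round(float(np.linalg.norm(np.cross(X-o,d)))*1e3,1) for o,d in R]
def proj(c,X):
    K,T=c; q=K@(T[:3,:3].T@(np.asarray(X)-T[:3,3])); return q[:2]/q[2]
def pose():
    s=arm.state(); q=s["orientation"]; return s["tool_pos"],Ro.from_quat([q[1],q[2],q[3],q[0]]).as_matrix()
def rel(X,yawy=None):
    """normalised shift to TCP target X; yawy: wanted world heading (rad) of tool y, mod pi"""
    p,R=pose(); d=R.T@(np.asarray(X)-p)/0.5
    s=0
    if yawy is not None:
        v=R.T@[np.cos(yawy),np.sin(yawy),0]; s=np.arctan2(-v[0],v[1])
        s=(s+np.pi/2)%np.pi-np.pi/2
    return d,s/np.pi
E
python3 - <<'E'
from h import *
t=cv2.imread("pics/top0.png");s=cv2.imread("pics/side0.png")
a=cv2.resize(t[90:300,140:400],None,fx=3,fy=3,interpolation=cv2.INTER_CUBIC)[:600]
b=cv2.resize(s[150:280,240:430],None,fx=4,fy=4,interpolation=cv2.INTER_CUBIC)
cv2.imwrite("pics/ct.png",a[:, :800]);cv2.imwrite("pics/cs.png",b)
for n,im,(x0,y0,x1,y1) in (("top",t,(335,150,395,215)),("side",s,(320,185,380,270))):
    hsv=cv2.cvtColor(im,cv2.COLOR_BGR2HSV)
    for p in ([(363,190),(210,210),(204,245)] if n=="top" else [(357,255),(285,180),(360,210)]): print(n,p,hsv[p[1],p[0]])
E
```

```text
top (363, 190) [23 40 58]
top (210, 210) [ 13 156 129]
top (204, 245) [ 25  38 149]
side (357, 255) [ 11 158  58]
side (285, 180) [ 14 184 159]
side (360, 210) [  9 149  53]
```

View pics/ct.png

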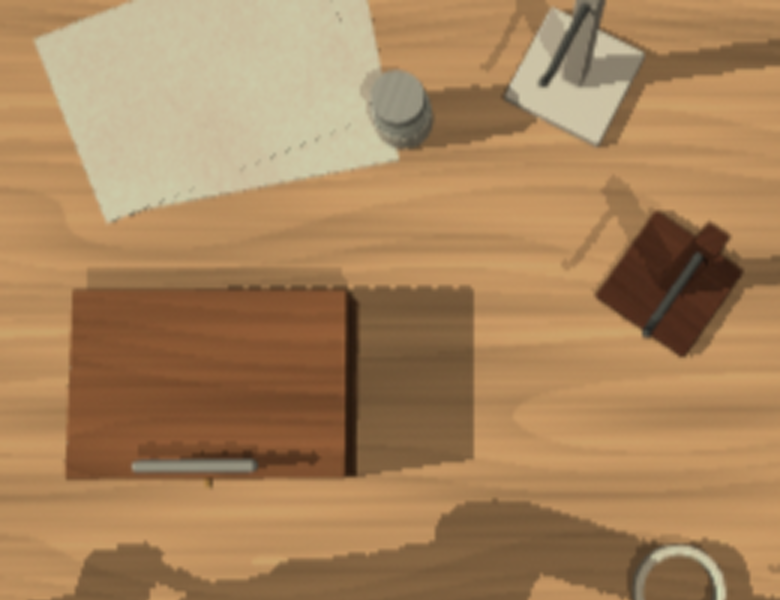

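View pics/cs.png

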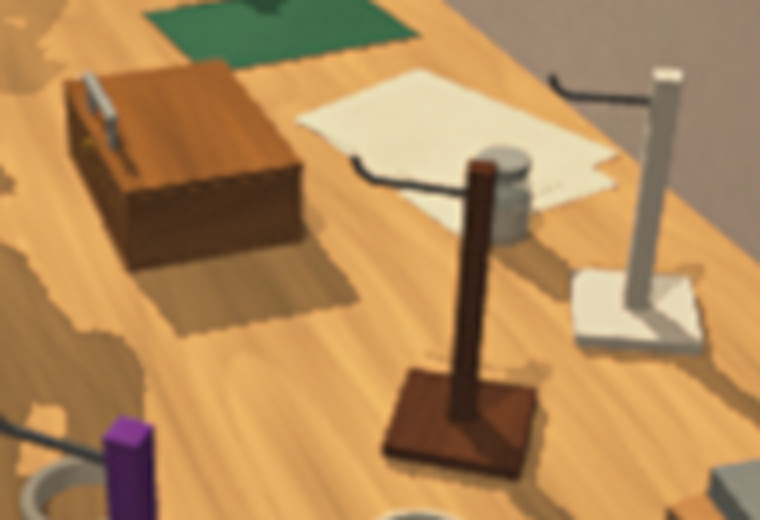

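The crops confirm the brown wooden stand: in the top crop its post top is at (712,236) and its hook tip at (650,330); in the side crop its hook tip is at (357,160). Next I'll triangulate these points.

```bash
python3 - <<'E'
from h import *
T=cam("top");S=cam("side")
ft=lambda u,v:((u+.5)/3-.5+140,(v+.5)/3-.5+90)
fs=lambda u,v:((u+.5)/4-.5+240,(v+.5)/4-.5+150)
P={"handleA(+y)":(ft(133,466),fs(90,77)),"handleB":(ft(253,466),fs(113,122)),
"lid front+y":(ft(67,478),fs(67,85)),"lid back+y":(ft(72,290),fs(224,62)),"lid back-y":(ft(347,290),fs(301,165)),"lid front-y":(ft(345,475),fs(128,193)),
"tip":(ft(647,333),fs(357,162)),"posttop":(ft(713,236),fs(483,166)),"hookroot":(ft(699,257),fs(466,191))}
for k,(a,b) in P.items(): print(k,*tri([(T,a),(S,b)]))
print("lid z=.088",[onz(T,ft(*p),.088)[:2] for p in((67,478),(72,290),(347,290),(345,475))])
b=np.array([onz(T,ft(*p),.015)[:2] for p in((658,211),(743,268),(685,357),(597,295))]);print("base",b,b.mean(0))
print("posttop z.24",onz(T,ft(713,236),.24)," tip z=.233",onz(T,ft(647,333),.233),"handle",onz(T,ft(193,466),.123))
for n,p in (("jar",(272,122)),("mug",(437,222)),("tape",(366,287))): print(n,onz(T,p,.085 if n!="tape" else .02))
E
```

```text
handleA(+y) [0.436  0.1777 0.1194] [0.9, 0.9]
handleB [0.4345 0.072  0.1189] [0.2, 0.2]
lid front+y [0.4254 0.2498 0.0807] [1.3, 1.3]
lid back+y [0.5996 0.2523 0.0813] [0.4, 0.4]
lid back-y [ 0.5973 -0.0043  0.0835] [1.9, 1.9]
lid front-y [ 0.4267 -0.0057  0.0845] [0.6, 0.6]
tip [ 0.5415 -0.268   0.2272] [0.3, 0.3]
posttop [ 0.6191 -0.3215  0.2375] [1.1, 1.1]
hookroot [ 0.608  -0.3147  0.2148] [1.1, 1.1]
lid z=.088 [array([0.4243, 0.2475]), array([0.5982, 0.2499]), array([ 0.5984, -0.0054]), array([ 0.4262, -0.006 ])]
base [[ 0.6913 -0.3101]
 [ 0.6326 -0.3956]
 [ 0.542  -0.3349]
 [ 0.6048 -0.247 ]] [ 0.6177 -0.3219]
posttop z.24 [ 0.6197 -0.3214  0.24  ]  tip z=.233 [ 0.5411 -0.2673  0.233 ] handle [0.4349 0.124  0.123 ]
jar [ 0.7862 -0.0502  0.085 ]
mug [ 0.4974 -0.5182  0.085 ]
tape [ 0.3109 -0.3238  0.02  ]
```

```bash
python3 - <<'E'
from h import *
print(rel([.435,.1245,.2],0),rel([.435,.1245,.104],0))
E
```

```text
(array([-0.7193, -0.6991,  0.0025]), np.float64(0.3810115651006503)) (array([-0.7194, -0.6988,  0.1945]), np.float64(0.3810115651006503))
```

Emit:
{"method": "send_rows", "body": {
  "series": [
    {"x":-0.719,"y":-0.699,"z":0.0,"spin":0.381,"gripper":0.5},
    {"x":-0.719,"y":-0.699,"z":0.0,"spin":0.381,"gripper":0.5},
    {"x":-0.719,"y":-0.699,"z":0.0,"spin":0.381,"gripper":0.5},
    {"x":-0.719,"y":-0.699,"z":0.0,"spin":0.381,"gripper":0.5},
    {"x":-0.719,"y":-0.699,"z":0.0,"spin":0.381,"gripper":0.5},
    {"x":-0.719,"y":-0.699,"z":0.0,"spin":0.381,"gripper":0.5},
    {"x":-0.719,"y":-0.699,"z":0.0,"spin":0.381,"gripper":0.5},
    {"x":-0.719,"y":-0.699,"z":0.0,"spin":0.381,"gripper":0.5},
    {"x":-0.719,"y":-0.699,"z":0.0,"spin":0.381,"gripper":0.5},
    {"x":-0.719,"y":-0.699,"z":0.0,"spin":0.381,"gripper":0.5}
  ]
}}

```text
time: 1.35
tool_pos: [0.4346, 0.1252, 0.2012]
orientation: [-0.001, 0.708, 0.707, -0.0]
ft_force: [0.2, 0.2, -0.2]
opening: 0.0437
finger_force: 0.0
```

```bash
python3 - <<'E'
from h import *
p,R=pose();print(p,R,arm.state()["qpos"])
c=cam("wrist");im=snapshot("wrist")
print([proj(c,X) for X in ([.435,.175,.122],[.435,.073,.122])])
cv2.imwrite("pics/w1.png",im);cv2.imwrite("pics/w1v.png",im)
print(rel([.435,.1245,.104],0))
E
```

```text
[0.4346 0.1252 0.2012] [[ 0.0013  1.     -0.0016]
 [ 1.     -0.0013  0.0005]
 [ 0.0005 -0.0016 -1.    ]] [0.0321 0.2972 1.8485 0.0006 0.9975 0.0331]
[array([321.3837, 144.7823]), array([321.4646, 248.6785])]
(array([-0.0029,  0.0019,  0.1945]), np.float64(0.00018019983023315488))
```

View pics/w1v.png

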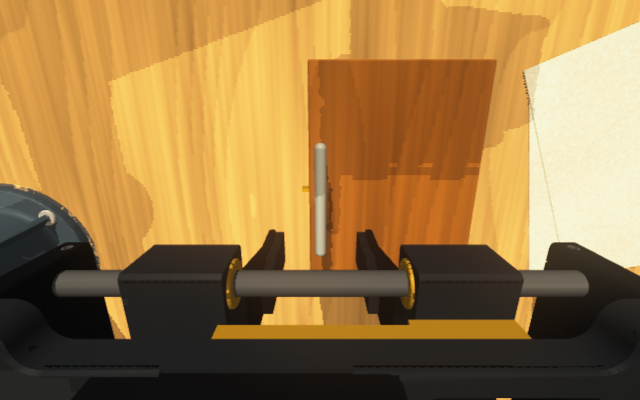

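The bar is at column 320, rows 143–255, and matches the projected handle points. I'll go down and grip it.

Emit:
{"method": "send_rows", "body": {
  "series": [
    {"x":-0.002,"y":0.002,"z":0.1,"gripper":0.5},
    {"x":-0.002,"y":0.002,"z":0.16,"gripper":0.5},
    {"x":-0.002,"y":0.002,"z":0.194,"gripper":0.5},
    {"x":-0.002,"y":0.002,"z":0.194,"gripper":0.5},
    {"x":-0.002,"y":0.002,"z":0.194,"gripper":0},
    {"x":-0.002,"y":0.002,"z":0.194,"gripper":0},
    {"x":-0.002,"y":0.002,"z":0.194,"gripper":0},
    {"x":-0.002,"y":0.002,"z":0.194,"gripper":0}
  ]
}}

```text
$.series[0]: bad value
```

```bash
python3 - <<'E'
from h import *
p,R=pose(); print(p,R)
g=p-[0,0,-.0187]
# hinge from case front/back measurement: back edge x=.5983, z=.08
h=np.array([.5985,.08]); b=np.array([g[0],g[2]]); r=b-h; print(np.hypot(*r)," expect .1695", np.degrees(np.arctan2(r[1],r[0])))
a0=np.arctan2(r[1],r[0])
for k in range(1,25):
    th=1.78*k/24; a=a0-th; X=h+np.hypot(*r)*np.array([np.cos(a),np.sin(a)]); d=X-b
    print(round(th,2), "y",round(d[0]/.5,3),"z",round(-d[1]/.5,3))
E
```

```text
[0.4342 0.1259 0.2012] [[-0.0006  1.     -0.0016]
 [ 1.      0.0006  0.0004]
 [ 0.0004 -0.0016 -1.    ]]
0.21581855348671264  expect .1695 139.5797337007944
0.07 y 0.022 z -0.024
0.15 y 0.045 z -0.045
0.22 y 0.07 z -0.066
0.3 y 0.096 z -0.084
0.37 y 0.124 z -0.1
0.45 y 0.152 z -0.114
0.52 y 0.182 z -0.126
0.59 y 0.213 z -0.136
0.67 y 0.244 z -0.143
0.74 y 0.275 z -0.148
0.82 y 0.307 z -0.151
0.89 y 0.339 z -0.152
0.96 y 0.371 z -0.15
1.04 y 0.403 z -0.145
1.11 y 0.434 z -0.139
1.19 y 0.465 z -0.13
1.26 y 0.495 z -0.118
1.33 y 0.524 z -0.105
1.41 y 0.552 z -0.089
1.48 y 0.579 z -0.072
1.56 y 0.604 z -0.052
1.63 y 0.628 z -0.031
1.71 y 0.65 z -0.008
1.78 y 0.671 z 0.017
```

Emit:
{"method": "send_rows", "body": {
  "series": [
    {"x":-0.002,"y":0.002,"z":0.1,"spin":0,"gripper":0.5},
    {"x":-0.002,"y":0.002,"z":0.16,"spin":0,"gripper":0.5},
    {"x":-0.002,"y":0.002,"z":0.194,"spin":0,"gripper":0.5},
    {"x":-0.002,"y":0.002,"z":0.194,"spin":0,"gripper":0.5},
    {"x":-0.002,"y":0.002,"z":0.194,"spin":0,"gripper":0},
    {"x":-0.002,"y":0.002,"z":0.194,"spin":0,"gripper":0},
    {"x":-0.002,"y":0.002,"z":0.194,"spin":0,"gripper":0},
    {"x":-0.002,"y":0.002,"z":0.194,"spin":0,"gripper":0}
  ]
}}

```text
time: 2.4
tool_pos: [0.4356, 0.1242, 0.1048]
orientation: [-0.0, 0.707, 0.707, -0.0]
ft_force: [-4.8, -0.1, 2.5]
opening: 0.0116
finger_force: 2.9
```

```bash
python3 - <<'E'
from h import *
p,R=pose(); print(p,R)
g=p-[0,0,-.0187]
h=np.array([.5985,.08]); b=np.array([g[0],g[2]]); r=b-h; print(np.hypot(*r)," expect .1695", np.degrees(np.arctan2(r[1],r[0])))
a0=np.arctan2(r[1],r[0])
for k in range(1,21):
    th=1.76*k/20; a=a0-th; X=h+np.hypot(*r)*np.array([np.cos(a),np.sin(a)]); d=X-b
    print(round(th,2), "y",round(d[0]/.5,3),"z",round(-d[1]/.5,3))
E
```

```text
[0.4356 0.1242 0.1048] [[ 0.0002  1.     -0.0012]
 [ 1.     -0.0002  0.    ]
 [ 0.     -0.0012 -1.    ]]
0.1685970356563233  expect .1695 165.03044293603983
0.09 y 0.009 z -0.028
0.18 y 0.02 z -0.056
0.26 y 0.034 z -0.082
0.35 y 0.05 z -0.107
0.44 y 0.068 z -0.13
0.53 y 0.088 z -0.152
0.62 y 0.11 z -0.172
0.7 y 0.134 z -0.19
0.79 y 0.159 z -0.206
0.88 y 0.185 z -0.219
0.97 y 0.213 z -0.231
1.06 y 0.241 z -0.239
1.14 y 0.27 z -0.245
1.23 y 0.3 z -0.249
1.32 y 0.329 z -0.25
1.41 y 0.359 z -0.248
1.5 y 0.388 z -0.244
1.58 y 0.417 z -0.237
1.67 y 0.445 z -0.228
1.76 y 0.473 z -0.216
```

The bar is gripped (opening 11.6 mm, radius 168.6 mm against 169.5 expected). Now I'll swing the lid.

Emit:
{"method": "send_rows", "body": {
  "series": [
    {"x":0,"y":0,"z":0,"spin":0,"gripper":0},
    {"x":0,"y":0.009,"z":-0.028,"spin":0,"gripper":0},
    {"x":0,"y":0.02,"z":-0.056,"spin":0,"gripper":0},
    {"x":0,"y":0.034,"z":-0.082,"spin":0,"gripper":0},
    {"x":0,"y":0.05,"z":-0.107,"spin":0,"gripper":0},
    {"x":0,"y":0.068,"z":-0.13,"spin":0,"gripper":0},
    {"x":0,"y":0.088,"z":-0.152,"spin":0,"gripper":0},
    {"x":0,"y":0.11,"z":-0.172,"spin":0,"gripper":0},
    {"x":0,"y":0.134,"z":-0.19,"spin":0,"gripper":0},
    {"x":0,"y":0.159,"z":-0.206,"spin":0,"gripper":0},
    {"x":0,"y":0.185,"z":-0.219,"spin":0,"gripper":0}
  ]
}}

```text
time: 3.78
tool_pos: [0.5296, 0.1241, 0.2145]
orientation: [0.0, 0.707, 0.707, 0.0]
ft_force: [-0.1, 0.6, 0.2]
opening: 0.0005
finger_force: 0.0
```

```bash
python3 - <<'E'
from h import *
p,R=pose(); s=arm.state();print(p,s["ft_force"],s["opening"])
h=np.array([.5985,.08]); r=np.array([p[0],p[2]+.0187])-h;print(np.hypot(*r),np.degrees(np.arctan2(r[1],r[0])))
for th in np.arange(.97,1.77,.0875):
    a=np.radians(165.03)-th; X=h+.1686*np.array([np.cos(a),np.sin(a)]); X=[X[0],.1242,X[1]-.0187]
    print(round(th,2),rel(X)[0])
E
```

```text
[0.5296 0.1241 0.2145] [-0.0839  0.6451  0.161 ] 0.0005199538091206458
0.16793752325483385 114.21689045675188
0.97 [ 0.0002  0.0255 -0.0116]
1.06 [ 0.0002  0.0537 -0.0202]
1.14 [ 0.0002  0.0826 -0.0263]
1.23 [ 0.0002  0.1118 -0.0298]
1.32 [ 0.0002  0.1413 -0.0308]
1.41 [ 0.0002  0.1708 -0.0291]
1.49 [ 0.0002  0.2    -0.0249]
1.58 [ 0.0002  0.2287 -0.0182]
1.67 [ 0.0002  0.2567 -0.009 ]
1.76 [0.0002 0.2838 0.0026]
```

The grip was lost: opening is 0.5 mm. I'll check where the lid is.

```bash
python3 - <<'E'
from h import *
T=cam("top")
s=snapshot("side");s0=cv2.imread("pics/side0.png");cv2.imwrite("pics/side1.png",s)
t=snapshot("top");t0=cv2.imread("pics/top0.png");cv2.imwrite("pics/top1.png",t)
a=cv2.resize(s[80:230,190:370],None,fx=2.5,fy=2.5,interpolation=cv2.INTER_CUBIC)
b=cv2.resize(t[170:270,130:290],None,fx=2,fy=2,interpolation=cv2.INTER_CUBIC)
o=np.zeros((600,450,3),np.uint8);o[:375,:450]=a;o[380:580,:320]=b
cv2.imwrite("pics/v1.png",o)
E
```

```text
(no output)
```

View pics/v1.png

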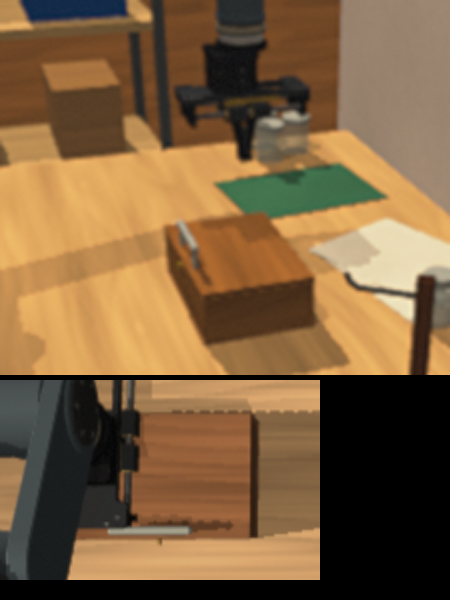

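The picture shows the lid shut and intact, and the fingers empty above it. I lifted before the grip had built up. I'll regrip a little lower and wait for the force.

Emit:
{"method": "send_rows", "body": {
  "series": [
    {"x":0,"y":-0.1,"z":0,"spin":0,"gripper":0.5},
    {"x":0,"y":-0.188,"z":0,"spin":0,"gripper":0.5},
    {"x":0,"y":-0.188,"z":0,"spin":0,"gripper":0.5},
    {"x":0,"y":-0.188,"z":0.1,"spin":0,"gripper":0.5},
    {"x":0,"y":-0.188,"z":0.18,"spin":0,"gripper":0.5},
    {"x":0,"y":-0.188,"z":0.228,"spin":0,"gripper":0.5},
    {"x":0,"y":-0.188,"z":0.228,"spin":0,"gripper":0},
    {"x":0,"y":-0.188,"z":0.228,"spin":0,"gripper":0},
    {"x":0,"y":-0.188,"z":0.228,"spin":0,"gripper":0},
    {"x":0,"y":-0.188,"z":0.228,"spin":0,"gripper":0},
    {"x":0,"y":-0.188,"z":0.228,"spin":0,"gripper":0},
    {"x":0,"y":-0.188,"z":0.228,"spin":0,"gripper":0}
  ]
}}

```text
time: 5.38
tool_pos: [0.4345, 0.1242, 0.1008]
orientation: [0.0, 0.707, 0.707, 0.0]
ft_force: [-2.6, -0.1, 6.4]
opening: 0.0097
finger_force: 30.0
```

Emit:
{"method": "send_rows", "body": {
  "series": [
    {"x":0,"y":0,"z":0,"spin":0,"gripper":0},
    {"x":0,"y":0.002,"z":-0.008,"spin":0,"gripper":0},
    {"x":0,"y":0.004,"z":-0.014,"spin":0,"gripper":0},
    {"x":0,"y":0.006,"z":-0.02,"spin":0,"gripper":0}
  ]
}}

```text
time: 5.88
tool_pos: [0.4371, 0.1242, 0.1099]
orientation: [-0.001, 0.707, 0.707, -0.001]
ft_force: [-0.1, 1.1, -3.8]
opening: 0.01
finger_force: 30.0
```

Grip is 30 N and the wrist now feels the lid's weight. I'll continue the arc.

```bash
python3 - <<'E'
from h import *
p,R=pose(); s=arm.state();print(p,s["ft_force"],s["opening"])
h=np.array([.5985,.08]); r=np.array([p[0],p[2]+.0187])-h;L=np.hypot(*r);a0=np.arctan2(r[1],r[0]);print(L,np.degrees(a0))
for th in np.arange(.07,1.8,.07):
    a=a0-th; X=h+L*np.array([np.cos(a),np.sin(a)]); X=[X[0],.1242,X[1]-.0187]
    print(round(th,2),rel(X)[0][1:].round(3))
E
```

```text
[0.4371 0.1242 0.1099] [-0.0843  1.113  -3.8207] 0.009952307252023514
0.1685845774248284 163.22910539978747
0.07 [ 0.008 -0.022]
0.14 [ 0.017 -0.044]
0.21 [ 0.027 -0.065]
0.28 [ 0.039 -0.085]
0.35 [ 0.053 -0.105]
0.42 [ 0.068 -0.123]
0.49 [ 0.084 -0.141]
0.56 [ 0.101 -0.157]
0.63 [ 0.119 -0.172]
0.7 [ 0.138 -0.185]
0.77 [ 0.158 -0.198]
0.84 [ 0.179 -0.208]
0.91 [ 0.201 -0.218]
0.98 [ 0.223 -0.225]
1.05 [ 0.246 -0.232]
1.12 [ 0.269 -0.236]
1.19 [ 0.293 -0.239]
1.26 [ 0.316 -0.24 ]
1.33 [ 0.34 -0.24]
1.4 [ 0.363 -0.238]
1.47 [ 0.387 -0.234]
1.54 [ 0.41  -0.229]
1.61 [ 0.432 -0.222]
1.68 [ 0.454 -0.214]
1.75 [ 0.476 -0.204]
```

Emit:
{"method": "send_rows", "body": {
  "series": [
    {"x":0,"y":0.008,"z":-0.022,"spin":0,"gripper":0},
    {"x":0,"y":0.017,"z":-0.044,"spin":0,"gripper":0},
    {"x":0,"y":0.027,"z":-0.065,"spin":0,"gripper":0},
    {"x":0,"y":0.039,"z":-0.085,"spin":0,"gripper":0},
    {"x":0,"y":0.053,"z":-0.105,"spin":0,"gripper":0},
    {"x":0,"y":0.068,"z":-0.123,"spin":0,"gripper":0},
    {"x":0,"y":0.084,"z":-0.141,"spin":0,"gripper":0},
    {"x":0,"y":0.101,"z":-0.157,"spin":0,"gripper":0}
  ]
}}

```text
time: 6.88
tool_pos: [0.4879, 0.1242, 0.1893]
orientation: [-0.001, 0.707, 0.707, -0.001]
ft_force: [-4.0, -1.0, 1.3]
opening: 0.0085
finger_force: 29.6
```

```bash
python3 - <<'E'
from h import *
s=snapshot("side");w=snapshot("wrist");
a=cv2.resize(s[90:215,220:345],None,fx=4.8,fy=4.8,interpolation=cv2.INTER_CUBIC)[:600]
o=np.zeros((600,800,3),np.uint8);o[:,:480]=a[:600,:480]
o[:250,480:]=w[100:350,160:480];cv2.imwrite("pics/v2.png",o);cv2.imwrite("pics/side2.png",s)
st=arm.state();print(st["opening"],st["ft_force"],st["tool_pos"],st["finger_force"])
c=cam("side"); print([((proj(c,[.4879,y,st["tool_pos"][2]+.0187])-[220,90])*4.8).round() for y in (.074,.124,.174)])
E
```

```text
0.008496972429848985 [-5.7797  0.3286  5.0253] [0.4888 0.1242 0.1901] 29.775688648223877
[array([291., 317.]), array([274., 294.]), array([258., 272.])]
```

View pics/v2.png

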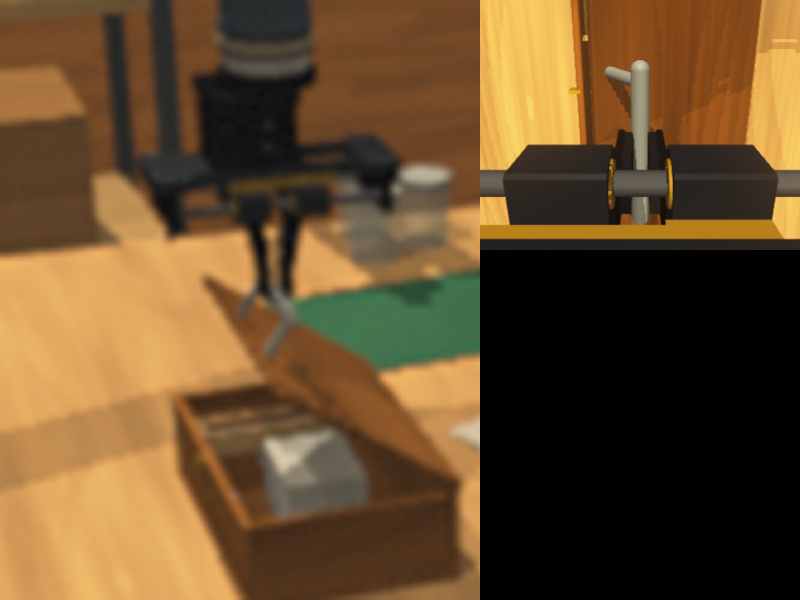

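The lid is still held part open, with the bar between the fingers (side crop, about (270–295, 290–325)). I'll measure where the bar sits relative to the pads.

```bash
python3 - <<'E'
from h import *
def ony(c,p,y):
    o,d=ray(c,p); return o+d*(y-o[1])/d[1]
W=cam("wrist");S=cam("side")
print("wrist end",ony(W,(320,163),.1745),ony(W,(320,168),.1745))
for q in ((293,318),(293,322)): print("side end",ony(S,(220+q[0]/4.8,90+q[1]/4.8),.0745))
print(tri([(W,(320,166)),(S,(220+246/4.8,90+287/4.8))]))
for th in np.arange(.56,.70,.02):
    a=np.radians(165.3)-th; print(round(th,2),.5995+.1695*np.cos(a),.08+.1695*np.sin(a))
print(pose()[0])
E
```

```text
wrist end [0.4881 0.1745 0.2049] [0.4881 0.1745 0.2198]
side end [0.4894 0.0745 0.2073]
side end [0.4893 0.0745 0.204 ]
(array([0.4825, 0.1725, 0.1973]), [5.7, 5.7])
0.56 0.48343829390286847 0.2035310907335601
0.58 0.4859319625801979 0.20582746471503915
0.6 0.48847105695827486 0.20807350938830932
0.62 0.49105456143320236 0.21026832636544818
0.64 0.49368144263763675 0.21241103774892872
0.66 0.49635064985412075 0.21450078648276671
0.68 0.49906111543535675 0.21653673669533147
[0.4888 0.1242 0.1901]
```

The bar is 1–3 mm below the pad centre, so the hold is sound. I'll continue on the corrected arc.

```bash
python3 - <<'E'
from h import *
for th in np.arange(.67,1.83,.07):
    a=np.radians(165.3)-th; X=[.5995+.1695*np.cos(a),.1242,.08+.1695*np.sin(a)-.018]
    print(round(th,2),rel(X)[0].round(3))
E
```

```text
0.67 [ 0.     0.018 -0.015]
0.74 [ 0.     0.037 -0.028]
0.81 [ 0.     0.058 -0.041]
0.88 [ 0.     0.079 -0.051]
0.95 [ 0.     0.101 -0.061]
1.02 [ 0.     0.123 -0.068]
1.09 [ 0.     0.146 -0.074]
1.16 [ 0.     0.169 -0.079]
1.23 [ 0.     0.193 -0.082]
1.3 [ 0.     0.217 -0.083]
1.37 [ 0.     0.24  -0.082]
1.44 [ 0.     0.264 -0.08 ]
1.51 [ 0.     0.287 -0.076]
1.58 [ 0.     0.31  -0.071]
1.65 [ 0.     0.333 -0.064]
1.72 [ 0.     0.355 -0.055]
1.79 [ 0.     0.377 -0.045]
```

Emit:
{"method": "send_rows", "body": {
  "series": [
    {"x":0,"y":0.018,"z":-0.015,"spin":0,"gripper":0},
    {"x":0,"y":0.037,"z":-0.028,"spin":0,"gripper":0},
    {"x":0,"y":0.058,"z":-0.041,"spin":0,"gripper":0},
    {"x":0,"y":0.079,"z":-0.051,"spin":0,"gripper":0},
    {"x":0,"y":0.101,"z":-0.061,"spin":0,"gripper":0},
    {"x":0,"y":0.123,"z":-0.068,"spin":0,"gripper":0}
  ]
}}

```text
time: 7.72
tool_pos: [0.5524, 0.1242, 0.2256]
orientation: [0.002, 0.707, 0.707, 0.002]
ft_force: [-3.7, -0.4, 10.6]
opening: 0.0051
finger_force: 26.1
```

The opening has shrunk to 5 mm, so the bar is working out of the pads. I'll measure before moving again.

```bash
python3 - <<'E'
from h import *
st=arm.state();print(st["opening"],st["ft_force"],st["tool_pos"],st["finger_force"])
W=cam("wrist");S=cam("side")
s=snapshot("side");w=snapshot("wrist")
a=cv2.resize(s[90:200,220:330],None,fx=5,fy=5,interpolation=cv2.INTER_CUBIC)
o=np.zeros((560,800,3),np.uint8);o[:550,:400]=a[:,75:475]
o[:500,400:]=cv2.resize(w[100:350,220:420],None,fx=2,fy=2);cv2.imwrite("pics/v3.png",o)
for z in (0,.0187): print(((proj(S,st["tool_pos"]+[0,0,z])-[220,90])*5-[75,0]).round(), (proj(W,st["tool_pos"]+[0,0,z])).round())
E
```

```text
0.005145666957599591 [-3.7484 -0.3704 10.6178] [0.5524 0.1242 0.2256] 26.052895188331604
[291. 275.] [321. 232.]
[291. 252.] [321. 245.]
```

View pics/v3.png

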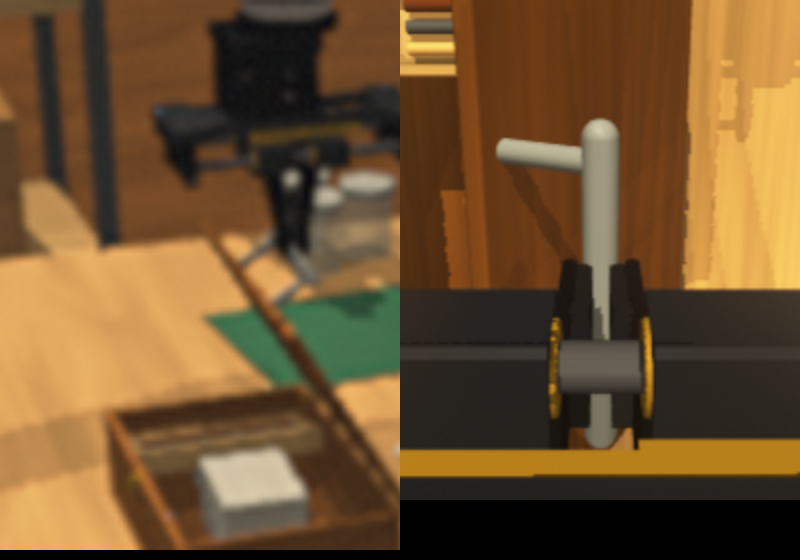

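In the wrist crop the bar is wider than the gap between the fingers, so the tips pinch only its top. I'll loosen to a cage around the bar, drop lower, and push it with the near finger.

Emit:
{"method": "send_rows", "body": {
  "series": [
    {"x":0,"y":0.012,"z":0.024,"spin":0,"gripper":0.2},
    {"x":0,"y":0.03,"z":0.032,"spin":0,"gripper":0.2},
    {"x":0,"y":0.05,"z":0.032,"spin":0,"gripper":0.2},
    {"x":0,"y":0.07,"z":0.032,"spin":0,"gripper":0.2}
  ]
}}

```text
time: 8.32
tool_pos: [0.5861, 0.1241, 0.2063]
orientation: [0.0, 0.707, 0.707, 0.0]
ft_force: [-1.2, 0.7, 0.4]
opening: 0.0171
finger_force: 0.3
```

Emit:
{"method": "send_rows", "body": {
  "series": [
    {"x":0,"y":0.025,"z":0,"spin":0,"gripper":0.2},
    {"x":0,"y":0.05,"z":0,"spin":0,"gripper":0.2},
    {"x":0,"y":0.075,"z":0,"spin":0,"gripper":0.2},
    {"x":0,"y":0.1,"z":0,"spin":0,"gripper":0.2},
    {"x":0,"y":0.12,"z":0,"spin":0,"gripper":0.2},
    {"x":0,"y":0.14,"z":0.003,"spin":0,"gripper":0.2},
    {"x":0,"y":0.158,"z":0.006,"spin":0,"gripper":0.2},
    {"x":0,"y":0.174,"z":0.006,"spin":0,"gripper":0.2}
  ]
}}

```text
time: 9.32
tool_pos: [0.6721, 0.1242, 0.2033]
orientation: [-0.0, 0.707, 0.707, -0.0]
ft_force: [-0.4, -0.1, 0.8]
opening: 0.0175
finger_force: 0.0
```

Emit:
{"method": "send_rows", "body": {
  "series": [
    {"x":0,"y":0.012,"z":0,"spin":0,"gripper":0.2},
    {"x":0,"y":0.006,"z":0,"spin":0,"gripper":0.2},
    {"x":0,"y":0.006,"z":-0.1,"spin":0,"gripper":0.2},
    {"x":0,"y":0.006,"z":-0.2,"spin":0,"gripper":0.2},
    {"x":-0.02,"y":-0.1,"z":-0.2,"spin":0,"gripper":0.5},
    {"x":-0.06,"y":-0.22,"z":-0.2,"spin":0,"gripper":1},
    {"x":-0.1,"y":-0.34,"z":-0.2,"spin":0,"gripper":1},
    {"x":-0.1,"y":-0.34,"z":-0.2,"spin":0,"gripper":1},
    {"x":-0.1,"y":-0.34,"z":-0.2,"spin":0,"gripper":1}
  ]
}}

```text
time: 10.45
tool_pos: [0.5032, 0.0741, 0.3046]
orientation: [0.001, 0.707, 0.707, 0.001]
ft_force: [0.8, -0.6, -0.2]
opening: 0.0596
finger_force: 0.0
```

```bash
python3 - <<'E'
from h import *
print(pose()[0],arm.state()["ft_force"])
W=cam("wrist");T=cam("top");S=cam("side")
w=snapshot("wrist");s=snapshot("side");t=snapshot("top")
for n,i in (("w",w),("s",s),("t",t)): cv2.imwrite(f"pics/{n}4.png",i)
np.savez("c4.npz",W=W[1],K=W[0])
o=np.zeros((600,800,3),np.uint8)
o[:400,:640]=w
a=cv2.resize(s[140:225,240:330],None,fx=2.3,fy=2.3,interpolation=cv2.INTER_CUBIC);o[400:400+a.shape[0],:a.shape[1]]=a
b=cv2.resize(t[170:260,130:290],None,fx=2.2,fy=2.2,interpolation=cv2.INTER_CUBIC);o[400:400+b.shape[0],220:220+b.shape[1]]=b
cv2.imwrite("pics/v4.png",o)
E
```

```text
[0.5032 0.0741 0.3046] [ 0.7553 -0.5958 -0.1586]
```

View pics/v4.png

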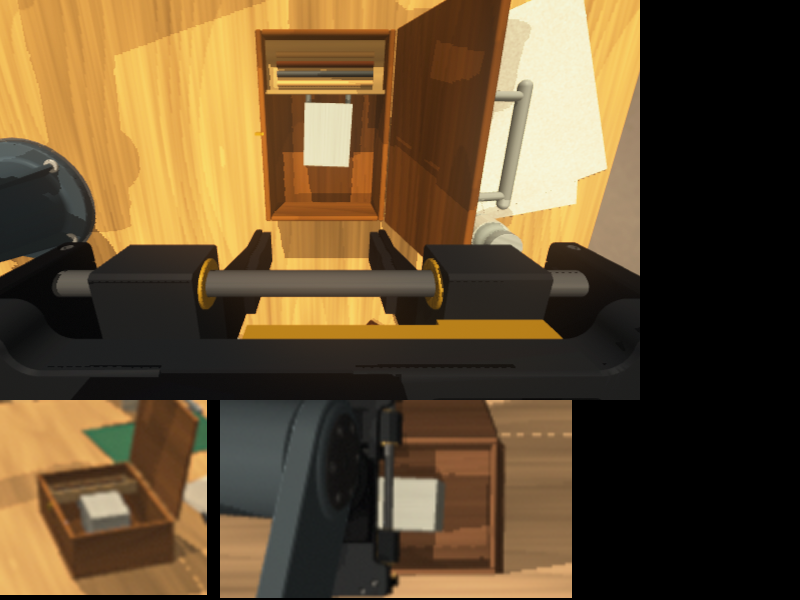

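The picture shows the lid resting open past upright. The tin's white top face is at about (303–353, 103–166) in the wrist view, with its handle going under the tray. I'll locate it from several views.

```bash
python3 - <<'E'
from h import *
d=np.load("c4.npz");W=(d["K"],d["W"]);S=cam("side");T=cam("top")
w=cv2.imread("pics/w4.png")
hsv=cv2.cvtColor(w,cv2.COLOR_BGR2HSV);m=np.zeros(w.shape[:2],np.uint8);m[95:200,275:375]=255
mask=cv2.inRange(hsv,(0,0,150),(179,70,255))&m
c=max(cv2.findContours(mask,cv2.RETR_EXTERNAL,cv2.CHAIN_APPROX_NONE)[0],key=cv2.contourArea)
q=cv2.approxPolyDP(c,4,True)[:,0].astype(float);print("w quad",q)
P=np.array([onz(W,p,.064) for p in q]);print(P)
for i in range(len(P)): print(np.linalg.norm(P[i]-P[i-1])*1e3, end=" ")
# mouth vs bottom
for n,C,(x0,y0,x1,y1) in (("s",S,(265,170,305,200)),("t",T,(195,195,240,240))):
    im=cv2.imread(f"pics/{n}4.png");h=cv2.cvtColor(im,cv2.COLOR_BGR2HSV);m=np.zeros(im.shape[:2],np.uint8);m[y0:y1,x0:x1]=255
    k=cv2.inRange(h,(0,0,150),(179,80,255))&m
    cc=max(cv2.findContours(k,cv2.RETR_EXTERNAL,cv2.CHAIN_APPROX_NONE)[0],key=cv2.contourArea);qq=cv2.approxPolyDP(cc,2.5,True)[:,0];print(n,qq.tolist(),[onz(C,p,.064).round(4).tolist() for p in qq.astype(float)])
    for p in P: print("proj",proj(C,p).round(1))
E
```

```text
w quad [[306. 102.]
 [304. 164.]
 [347. 165.]
 [352. 105.]]
[[0.4841 0.1634 0.064 ]
 [0.4799 0.0771 0.064 ]
 [0.5429 0.0755 0.064 ]
 [0.5476 0.1593 0.064 ]]
63.63335956526096 86.34452647693193 62.99675096893755 83.96064073538537 s [[275, 182], [280, 191], [295, 188], [291, 180]] [[0.4815, 0.1556, 0.064], [0.4798, 0.0735, 0.064], [0.5424, 0.0788, 0.064], [0.5483, 0.1523, 0.064]]
proj [275.1 181.1]
proj [279.8 190.6]
proj [295.4 188.3]
proj [290.4 179.3]
t [[210, 205], [209, 228], [226, 228], [228, 207]] [[0.5482, 0.1259, 0.064], [0.4827, 0.1269, 0.064], [0.4826, 0.079, 0.064], [0.5424, 0.0747, 0.064]]
proj [196.1 227.5]
proj [226.7 228.9]
proj [227.7 206.8]
proj [198.2 205.2]
```

The tin's top face is at about z = 64 mm. Its centre is (0.514, 0.119) and its x axis heads about 87°, which agrees in all three views. I'll offset the gripper 7 mm to the front so its body clears the open lid.

```bash
python3 - <<'E'
from h import *
h=np.radians(-3)
print(rel([.5066,.117,.12],h),rel([.5066,.117,.036],h))
E
```

```text
(array([0.0855, 0.0044, 0.368 ]), np.float64(0.016772796373537967)) (array([0.0855, 0.004 , 0.536 ]), np.float64(0.016772796373537967))
```

Emit:
{"method": "send_rows", "body": {
  "series": [
    {"x":0.0855,"y":0.004,"z":0.05,"spin":0.017,"gripper":1},
    {"x":0.0855,"y":0.004,"z":0.15,"spin":0.017,"gripper":1},
    {"x":0.0855,"y":0.004,"z":0.25,"spin":0.017,"gripper":1},
    {"x":0.0855,"y":0.004,"z":0.35,"spin":0.017,"gripper":1},
    {"x":0.0855,"y":0.004,"z":0.4,"spin":0.017,"gripper":1},
    {"x":0.0855,"y":0.004,"z":0.44,"spin":0.017,"gripper":1},
    {"x":0.0855,"y":0.004,"z":0.46,"spin":0.017,"gripper":1}
  ]
}}

```text
time: 11.48
tool_pos: [0.5046, 0.1172, 0.0719]
orientation: [-0.0, 0.726, 0.688, -0.0]
ft_force: [0.4, 0.4, 1.0]
opening: 0.087
finger_force: 0.0
```

```bash
python3 - <<'E'
from h import *
s=arm.state();print(s["tool_pos"],s["ft_force"],s["opening"]);print(rel([.5066,.117,.036],np.radians(-3)))
E
```

```text
[0.5046 0.1172 0.0719] [0.4057 0.3675 1.0056] 0.08698823849188607
(array([-0.0003,  0.0041,  0.0717]), np.float64(-0.00018909491538391288))
```

Emit:
{"method": "send_rows", "body": {
  "series": [
    {"x":0,"y":0.005,"z":0.02,"spin":0,"gripper":1},
    {"x":0,"y":0.005,"z":0.045,"spin":0,"gripper":1},
    {"x":0,"y":0.005,"z":0.07,"spin":0,"gripper":1},
    {"x":0,"y":0.005,"z":0.07,"spin":0,"gripper":1}
  ]
}}

```text
time: 11.98
tool_pos: [0.5055, 0.1168, 0.0377]
orientation: [-0.001, 0.726, 0.688, -0.001]
ft_force: [-0.3, 0.7, -0.6]
opening: 0.0871
finger_force: 0.0
```

Emit:
{"method": "send_rows", "body": {
  "series": [
    {"x":0,"y":0,"z":0.002,"spin":0,"gripper":0},
    {"x":0,"y":0,"z":0.002,"spin":0,"gripper":0},
    {"x":0,"y":0,"z":0.002,"spin":0,"gripper":0},
    {"x":0,"y":0,"z":0.002,"spin":0,"gripper":0},
    {"x":0,"y":0,"z":0.002,"spin":0,"gripper":0}
  ]
}}

```text
time: 12.6
tool_pos: [0.5085, 0.1167, 0.0384]
orientation: [0.002, 0.726, 0.688, 0.002]
ft_force: [4.9, -0.9, 3.4]
opening: 0.0652
finger_force: 30.0
```

Emit:
{"method": "send_rows", "body": {
  "series": [
    {"x":-0.01,"y":-0.002,"z":-0.002,"spin":0,"gripper":0},
    {"x":-0.03,"y":-0.006,"z":-0.002,"spin":0,"gripper":0},
    {"x":-0.05,"y":-0.01,"z":-0.002,"spin":0,"gripper":0},
    {"x":-0.07,"y":-0.014,"z":-0.002,"spin":0,"gripper":0},
    {"x":-0.09,"y":-0.016,"z":-0.002,"spin":0,"gripper":0},
    {"x":-0.105,"y":-0.016,"z":-0.002,"spin":0,"gripper":0},
    {"x":-0.114,"y":-0.016,"z":-0.002,"spin":0,"gripper":0},
    {"x":-0.114,"y":-0.016,"z":-0.002,"spin":0,"gripper":0}
  ]
}}

```text
time: 13.6
tool_pos: [0.4949, 0.0595, 0.0384]
orientation: [-0.0, 0.726, 0.688, -0.001]
ft_force: [-0.7, -0.9, -2.5]
opening: 0.0653
finger_force: 30.0
```

```bash
python3 - <<'E'
from h import *
s=arm.state();print(s["tool_pos"],s["ft_force"],s["opening"]);W=cam("wrist");w=snapshot("wrist");S=cam("side");sd=snapshot("side");cv2.imwrite("pics/w5.png",w);cv2.imwrite("pics/s5.png",sd)
# tin's visible bottom end top edge in the side view
h=cv2.cvtColor(sd,cv2.COLOR_BGR2HSV);k=cv2.inRange(h,(0,0,110),(179,80,255));m=np.zeros_like(k);m[165:215,262:318]=255
c=max(cv2.findContours(k&m,cv2.RETR_EXTERNAL,cv2.CHAIN_APPROX_NONE)[0],key=cv2.contourArea);q=cv2.approxPolyDP(c,2,True)[:,0]
print([(p.tolist(),onz(S,p.astype(float),.065).round(3).tolist()) for p in q])
E
```

```text
[0.4949 0.0595 0.0384] [-0.7273 -0.8907 -2.4673] 0.0652941445627217
[([277, 187], [0.477, 0.108, 0.065]), ([278, 197], [0.459, 0.028, 0.065]), ([294, 194], [0.523, 0.031, 0.065]), ([290, 186], [0.528, 0.1, 0.065])]
```

Emit:
{"method": "send_rows", "body": {
  "series": [
    {"x":-0.014,"y":0,"z":0,"spin":0,"gripper":0},
    {"x":-0.014,"y":0,"z":-0.012,"spin":0,"gripper":0},
    {"x":-0.014,"y":0,"z":-0.035,"spin":0,"gripper":0},
    {"x":-0.014,"y":0,"z":-0.06,"spin":0,"gripper":0}
  ]
}}

```text
time: 14.2
tool_pos: [0.4949, 0.0534, 0.0695]
orientation: [0.0, 0.726, 0.688, 0.0]
ft_force: [1.2, 0.3, -2.6]
opening: 0.0652
finger_force: 30.0
```

Emit:
{"method": "send_rows", "body": {
  "series": [
    {"x":0,"y":0,"z":-0.05,"spin":0,"gripper":0},
    {"x":0,"y":0,"z":-0.11,"spin":0,"gripper":0},
    {"x":0,"y":0,"z":-0.17,"spin":0,"gripper":0},
    {"x":0,"y":0,"z":-0.2,"spin":0,"gripper":0},
    {"x":0,"y":0,"z":-0.2,"spin":0,"gripper":0}
  ]
}}

```text
time: 14.82
tool_pos: [0.4957, 0.0534, 0.1705]
orientation: [0.002, 0.726, 0.688, 0.001]
ft_force: [0.4, -0.2, -4.2]
opening: 0.0652
finger_force: 30.0
```

```bash
python3 - <<'E'
from h import *
s=arm.state();print(s["tool_pos"],s["ft_force"],s["opening"],s["qpos"])
p,R=pose()
d=R.T@(np.array([.40,-.10,.15])-p)/.5;print(d)
print("tool y heading",np.degrees(np.arctan2(R[1,1],R[0,1])))
E
```

```text
[0.4957 0.0534 0.1705] [ 0.4118 -0.161  -4.2117] 0.0651637415022343 [-0.1172  0.4014  1.7817  0.      0.9542 -0.0641]
[-0.3165 -0.175   0.0403]
tool y heading -3.040712590909922
```

Emit:
{"method": "send_rows", "body": {
  "series": [
    {"x":-0.08,"y":-0.04,"z":0,"spin":0.678,"gripper":0},
    {"x":-0.16,"y":-0.08,"z":0,"spin":0.678,"gripper":0},
    {"x":-0.24,"y":-0.12,"z":0,"spin":0.678,"gripper":0},
    {"x":-0.316,"y":-0.175,"z":0,"spin":0.678,"gripper":0},
    {"x":-0.316,"y":-0.175,"z":0,"spin":0.678,"gripper":0},
    {"x":-0.316,"y":-0.175,"z":0,"spin":0.678,"gripper":0},
    {"x":-0.316,"y":-0.175,"z":0,"spin":0.678,"gripper":0},
    {"x":-0.316,"y":-0.175,"z":0.03,"spin":0.678,"gripper":0},
    {"x":-0.316,"y":-0.175,"z":0.07,"spin":0.678,"gripper":0},
    {"x":-0.316,"y":-0.175,"z":0.11,"spin":0.678,"gripper":0},
    {"x":-0.316,"y":-0.175,"z":0.15,"spin":0.678,"gripper":0},
    {"x":-0.316,"y":-0.175,"z":0.19,"spin":0.678,"gripper":0}
  ]
}}

```text
time: 16.32
tool_pos: [0.3988, -0.0996, 0.0727]
orientation: [-0.0, 0.953, -0.303, -0.0]
ft_force: [-0.1, -0.4, -4.1]
opening: 0.065
finger_force: 30.0
```

```bash
python3 - <<'E'
from h import *
s=arm.state();print(s["tool_pos"],s["ft_force"],s["opening"],s["qpos"])
print(rel([.40,-.10,.030],np.radians(-125)))
E
```

```text
[ 0.3988 -0.0996  0.0727] [-0.0738 -0.4208 -4.0695] 0.06503155864108628 [-0.5182  0.4985  2.0744  0.      0.5694  1.668 ]
(array([ 0.0026, -0.0007,  0.0854]), np.float64(-0.0014583083958090621))
```

Emit:
{"method": "send_rows", "body": {
  "series": [
    {"x":0,"y":0,"z":0.03,"spin":0,"gripper":0},
    {"x":0,"y":0,"z":0.06,"spin":0,"gripper":0},
    {"x":0,"y":0,"z":0.077,"spin":0,"gripper":0},
    {"x":0,"y":0,"z":0.082,"spin":0,"gripper":0},
    {"x":0,"y":0,"z":0.085,"spin":0,"gripper":0},
    {"x":0,"y":0,"z":0.087,"spin":0,"gripper":0}
  ]
}}

```text
time: 17.08
tool_pos: [0.3993, -0.0999, 0.0303]
orientation: [0.0, 0.953, -0.301, 0.0]
ft_force: [-0.6, 0.1, -2.5]
opening: 0.0654
finger_force: 30.0
```

Emit:
{"method": "send_rows", "body": {
  "series": [
    {"x":0,"y":0,"z":0.002,"spin":0,"gripper":0},
    {"x":0,"y":0,"z":0.002,"spin":0,"gripper":0},
    {"x":0,"y":0,"z":0.002,"spin":0,"gripper":1},
    {"x":0,"y":0,"z":0.002,"spin":0,"gripper":1},
    {"x":0,"y":0,"z":0.002,"spin":0,"gripper":1},
    {"x":0,"y":0,"z":-0.05,"spin":0,"gripper":1},
    {"x":0,"y":0,"z":-0.17,"spin":0,"gripper":1},
    {"x":0,"y":0,"z":-0.29,"spin":0,"gripper":1},
    {"x":-0.06,"y":0,"z":-0.41,"spin":0,"gripper":1},
    {"x":-0.12,"y":0,"z":-0.44,"spin":0,"gripper":1},
    {"x":-0.12,"y":0,"z":-0.44,"spin":0,"gripper":1}
  ]
}}

```text
time: 18.45
tool_pos: [0.3488, -0.0643, 0.2512]
orientation: [0.0, 0.954, -0.301, 0.001]
ft_force: [-0.4, 1.0, 0.4]
opening: 0.0865
finger_force: 0.0
```

```bash
python3 - <<'E'
from h import *
s=arm.state();print(s["tool_pos"],s["ft_force"],s["qpos"])
W=cam("wrist");w=snapshot("wrist");cv2.imwrite("pics/w6.png",w)
sd=snapshot("side");cv2.imwrite("pics/s6.png",sd)
np.savez("c6.npz",K=W[0],W=W[1])
S=cam("side")
o=np.zeros((600,800,3),np.uint8);o[:300,:480]=cv2.resize(w,(480,300));
pc=proj(S,[.43,-.12,.03]).astype(int);print("side at",pc)
x0,y0=pc[0]-50,pc[1]-40
o[300:600,:375]=cv2.resize(sd[y0:y0+80,x0:x0+100],(375,300),interpolation=cv2.INTER_CUBIC)
x1,y1=[int(v) for v in proj(W,[.47,-.15,.03])];print(x1,y1,x0,y0)
cv2.imwrite("pics/v6.png",o)
for X in ([.40,-.10,.056],[.4786,-.155,.028]): print(proj(W,X),proj(S,X))
E
```

```text
[ 0.3488 -0.0643  0.2512] [-0.3835  1.0427  0.3686] [-0.5006  0.0717  1.9823  0.      1.085   1.6818]
side at [281 226]
320 51 231 186
[319.8967 123.0305] [271.0958 218.8789]
[319.7599  43.0552] [297.8737 229.8568]
```

View pics/v6.png

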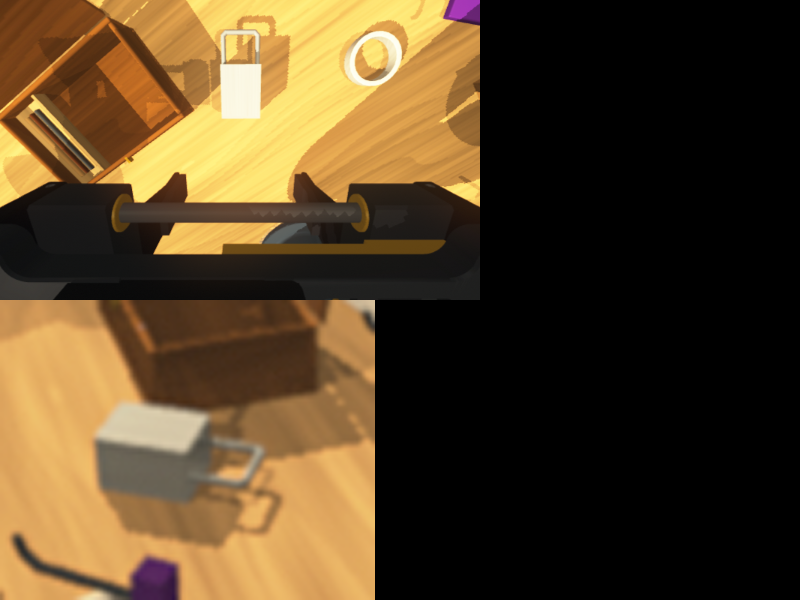

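The picture shows the tin lying released on the bench. Its hoop bar is at about (320,42) in the wrist view and (299,230) in the side view. I'll triangulate it.

```bash
python3 - <<'E'
from h import *
d=np.load("c6.npz");W=(d["K"],d["W"]);S=cam("side")
w=cv2.imread("pics/w6.png").astype(int)
for x in (305,315,325,335): print(x,w[34:56,x].sum(1).tolist())
print("row70",w[70,285:360].sum(1).tolist())
print(tri([(W,(320.5,42)),(S,(299,230.2))]))
for r in (41,42,43,44): print(r,onz(W,(320.5,r),.028))
hsv=cv2.cvtColor(w.astype(np.uint8),cv2.COLOR_BGR2HSV)
m=cv2.inRange(hsv,(0,0,170),(179,70,255));m[:70]=0;m[170:]=0;m[:,:270]=0;m[:,370:]=0
c=max(cv2.findContours(m,cv2.RETR_EXTERNAL,cv2.CHAIN_APPROX_NONE)[0],key=cv2.contourArea)
q=cv2.approxPolyDP(c,4,True)[:,0];P=np.array([onz(W,p.astype(float),.056) for p in q]);print(q.tolist(),P,P.mean(0))
E
```

```text
305 [574, 571, 571, 570, 568, 482, 533, 644, 690, 690, 673, 638, 565, 584, 587, 583, 583, 583, 584, 591, 591, 594]
315 [556, 515, 506, 514, 569, 473, 537, 650, 688, 688, 674, 636, 512, 577, 590, 592, 552, 542, 585, 593, 551, 538]
325 [601, 599, 601, 602, 588, 498, 546, 652, 689, 688, 672, 631, 577, 581, 586, 583, 584, 585, 587, 591, 595, 599]
335 [610, 613, 610, 607, 607, 496, 548, 658, 690, 686, 669, 627, 533, 521, 495, 461, 450, 363, 344, 347, 397, 367]
row70 [452, 452, 453, 408, 350, 350, 353, 349, 363, 463, 630, 696, 695, 653, 529, 436, 548, 602, 603, 606, 608, 607, 606, 605, 604, 601, 598, 600, 603, 606, 603, 548, 473, 473, 477, 478, 479, 476, 472, 471, 470, 473, 472, 474, 427, 368, 370, 369, 371, 374, 374, 389, 446, 482, 460, 404, 399, 458, 494, 483, 433, 449, 475, 471, 465, 453, 445, 440, 440, 441, 440, 440, 440, 439, 442]
(array([ 0.4806, -0.1568,  0.0269]), [1.4, 1.4])
41 [ 0.48   -0.1571  0.028 ]
42 [ 0.479  -0.1564  0.028 ]
43 [ 0.4781 -0.1558  0.028 ]
44 [ 0.4772 -0.1551  0.028 ]
[[295, 70], [296, 157], [346, 157], [344, 70], [342, 85], [327, 86], [298, 85]] [[ 0.4674 -0.111   0.056 ]
 [ 0.3828 -0.05    0.056 ]
 [ 0.3455 -0.1031  0.056 ]
 [ 0.4337 -0.1589  0.056 ]
 [ 0.4212 -0.1476  0.056 ]
 [ 0.4307 -0.1321  0.056 ]
 [ 0.4518 -0.104   0.056 ]] [ 0.419  -0.1153  0.056 ]
```

The bar is at (0.479, -0.156, 0.028), which matches the given height. I'll grip it 11 mm off its centre so the hook has room beside the fingers.

```bash
python3 - <<'E'
from h import *
p,R=pose();print(p,np.degrees(np.arctan2(R[:2,0][1],R[0,0])))
print(rel([.4851,-.1473,.09]),rel([.4851,-.1473,.006]))
E
```

```text
[ 0.3502 -0.0654  0.25  ] -35.08905292801912
(array([ 0.3145, -0.0211,  0.3204]), 0.0) (array([ 0.3143, -0.0211,  0.4884]), 0.0)
```

Emit:
{"method": "send_rows", "body": {
  "series": [
    {"x":0.1,"y":-0.021,"z":0,"spin":-0.5,"gripper":0.5},
    {"x":0.2,"y":-0.021,"z":0,"spin":-0.5,"gripper":0.5},
    {"x":0.314,"y":-0.021,"z":0,"spin":-0.5,"gripper":0.5},
    {"x":0.314,"y":-0.021,"z":0.05,"spin":-0.5,"gripper":0.5},
    {"x":0.314,"y":-0.021,"z":0.1,"spin":-0.5,"gripper":0.5},
    {"x":0.314,"y":-0.021,"z":0.15,"spin":-0.5,"gripper":0.5},
    {"x":0.314,"y":-0.021,"z":0.2,"spin":-0.5,"gripper":0.5},
    {"x":0.314,"y":-0.021,"z":0.25,"spin":-0.5,"gripper":0.5},
    {"x":0.314,"y":-0.021,"z":0.3,"spin":-0.5,"gripper":0.5},
    {"x":0.314,"y":-0.021,"z":0.3,"spin":-0.5,"gripper":0.5}
  ]
}}

```text
time: 19.8
tool_pos: [0.483, -0.1465, 0.0968]
orientation: [-0.003, 0.888, 0.46, -0.002]
ft_force: [0.5, -0.3, 0.4]
opening: 0.0435
finger_force: 0.0
```

```bash
python3 - <<'E'
from h import *
s=arm.state();print(s["tool_pos"],s["ft_force"],s["qpos"],s["opening"])
print(rel([.4851,-.1473,.006],np.radians(-35.09)))
W=cam("wrist");w=snapshot("wrist");cv2.imwrite("pics/w7.png",w)
b=np.array([.4788,-.1563,.028]);u=np.array([np.cos(np.radians(55)),np.sin(np.radians(55)),0])
print([proj(W,b+u*k).round(1) for k in (-.029,0,.029)])
g=w.astype(int).sum(2)
r,c=[int(v) for v in proj(W,b+u*.02)][::-1];print(r,c,g[r,c-25:c+26].tolist())
r,c=[int(v) for v in proj(W,b-np.array([.819,-.574,0])*.02+u*.029)][::-1]; print(r,c,g[r-20:r+20,c].tolist())
E
```

```text
[ 0.483  -0.1465  0.0968] [ 0.5292 -0.2656  0.4312] [-0.5162  0.5321  1.8241 -0.0001  0.7924  0.0978] 0.04352250058317797
(array([0.0013, 0.0057, 0.1816]), np.float64(-0.0004815316931729842))
[array([324. , 240.9]), array([324., 212.]), array([324. , 181.1])]
190 323 [597, 598, 599, 597, 596, 591, 587, 585, 585, 584, 585, 585, 586, 586, 585, 587, 591, 593, 590, 585, 586, 611, 643, 670, 687, 686, 654, 590, 496, 399, 453, 513, 510, 502, 490, 485, 521, 550, 551, 551, 557, 560, 563, 562, 561, 566, 567, 571, 578, 581, 585]
181 301 [322, 321, 327, 497, 524, 522, 582, 594, 596, 596, 596, 596, 596, 595, 594, 580, 617, 665, 688, 705, 702, 677, 614, 494, 431, 572, 590, 593, 597, 597, 599, 600, 598, 596, 593, 547, 460, 432, 436, 436]
```

Both the bar (column 323.5) and the leg (row 180.5) are where predicted. I'll go down and grip.

Emit:
{"method": "send_rows", "body": {
  "series": [
    {"x":0,"y":0.003,"z":0.08,"spin":0,"gripper":0.5},
    {"x":0,"y":0.003,"z":0.15,"spin":0,"gripper":0.5},
    {"x":0,"y":0.003,"z":0.18,"spin":0,"gripper":0.5},
    {"x":0,"y":0.003,"z":0.18,"spin":0,"gripper":0.5},
    {"x":0,"y":0.003,"z":0.18,"spin":0,"gripper":0},
    {"x":0,"y":0.003,"z":0.18,"spin":0,"gripper":0},
    {"x":0,"y":0.003,"z":0.18,"spin":0,"gripper":0},
    {"x":0,"y":0.003,"z":0.18,"spin":0,"gripper":0},
    {"x":0,"y":0.003,"z":0.18,"spin":0,"gripper":0},
    {"x":0,"y":0.003,"z":0.18,"spin":0,"gripper":0}
  ]
}}

```text
time: 21.1
tool_pos: [0.4859, -0.1479, 0.0103]
orientation: [0.0, 0.887, 0.461, 0.0]
ft_force: [-0.3, -0.9, 3.5]
opening: 0.0011
finger_force: 1.5
```

The fingers closed to 1 mm without holding the bar. I'll use my last picture to see why.

```bash
python3 - <<'E'
from h import *
s=arm.state();print(s["tool_pos"],s["ft_force"],s["opening"],s["finger_force"])
W=cam("wrist");S=cam("side");w=snapshot("wrist");sd=snapshot("side");cv2.imwrite("pics/w8.png",w);cv2.imwrite("pics/s8.png",sd)
o=np.zeros((600,800,3),np.uint8)
o[:600,:400]=cv2.resize(w[110:310,255:388],(400,600),interpolation=cv2.INTER_CUBIC)
x0,y0=255,190
o[:600,400:]=cv2.resize(sd[y0:y0+75,x0:x0+50],(400,600),interpolation=cv2.INTER_CUBIC)
cv2.imwrite("pics/v8.png",o)
p=s["tool_pos"];b=np.array([.4788,-.1563,.028]);u=np.array([np.cos(np.radians(55)),np.sin(np.radians(55)),0])
for X in (p,p+[0,0,.0187],b,b+u*.024,b-u*.024): print((proj(W,X)-[255,110])*3,(proj(S,X)-[x0,y0])*8+[400,0])
E
```

```text
[ 0.4859 -0.1479  0.0103] [-0.3    -0.8926  3.4895] 0.0011223230887701789 1.4969594590365887
[198.7073 365.3661] [754.5051 341.1338]
[199.0969 401.8851] [754.0605 305.145 ]
[194.3658 446.949 ] [744.3671 320.3705]
[194.0419 341.0422] [760.6704 290.624 ]
[194.6661 545.1527] [727.532  351.0875]
```

View pics/v8.png

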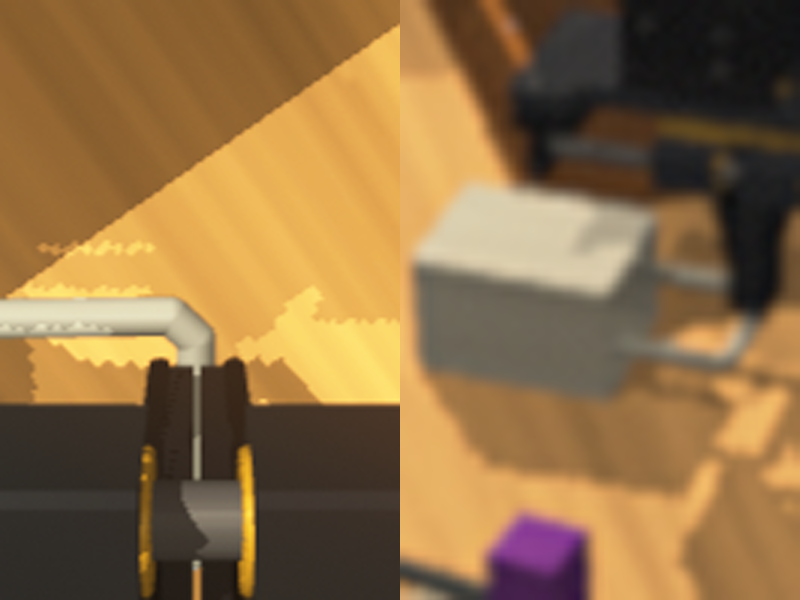

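The picture shows the fingertips ending about 19 mm higher than the reported TCP. They have closed on top of the bar at about (197,370) in the left crop. That also explains the lid slip. I'll open, go about 16 mm lower with the force watched, and close again.

Emit:
{"method": "send_rows", "body": {
  "series": [
    {"x":0,"y":0,"z":0,"spin":0,"gripper":0.5},
    {"x":0,"y":0,"z":0,"spin":0,"gripper":0.5},
    {"x":0,"y":0,"z":0.01,"spin":0,"gripper":0.5},
    {"x":0,"y":0,"z":0.02,"spin":0,"gripper":0.5},
    {"x":0,"y":0,"z":0.026,"spin":0,"gripper":0.5},
    {"x":0,"y":0,"z":0.026,"spin":0,"gripper":0.5}
  ]
}}

```text
time: 21.95
tool_pos: [0.4854, -0.1477, -0.0034]
orientation: [-0.0, 0.887, 0.461, -0.0]
ft_force: [0.7, -0.3, 0.8]
opening: 0.0429
finger_force: 0.0
```

Emit:
{"method": "send_rows", "body": {
  "series": [
    {"x":0,"y":0,"z":0.006,"spin":0,"gripper":0.5},
    {"x":0,"y":0,"z":0.012,"spin":0,"gripper":0.5},
    {"x":0,"y":0,"z":0.012,"spin":0,"gripper":0},
    {"x":0,"y":0,"z":0.012,"spin":0,"gripper":0},
    {"x":0,"y":0,"z":0.012,"spin":0,"gripper":0},
    {"x":0,"y":0,"z":0.012,"spin":0,"gripper":0},
    {"x":0,"y":0,"z":0.012,"spin":0,"gripper":0},
    {"x":0,"y":0,"z":0.012,"spin":0,"gripper":0}
  ]
}}

```text
time: 22.95
tool_pos: [0.4856, -0.1478, -0.0089]
orientation: [-0.0, 0.887, 0.461, -0.0]
ft_force: [-0.2, -0.0, 0.6]
opening: 0.0066
finger_force: 30.0
```

The bar is held (6.6 mm opening, 30 N). Now I'll lift and let the tin swing.

Emit:
{"method": "send_rows", "body": {
  "series": [
    {"x":0,"y":0,"z":-0.02,"spin":0,"gripper":0},
    {"x":0,"y":-0.005,"z":-0.045,"spin":0,"gripper":0},
    {"x":0,"y":-0.01,"z":-0.07,"spin":0,"gripper":0},
    {"x":0,"y":-0.02,"z":-0.095,"spin":0,"gripper":0},
    {"x":0,"y":-0.03,"z":-0.12,"spin":0,"gripper":0},
    {"x":0,"y":-0.045,"z":-0.145,"spin":0,"gripper":0},
    {"x":0,"y":-0.06,"z":-0.17,"spin":0,"gripper":0},
    {"x":0,"y":-0.08,"z":-0.195,"spin":0,"gripper":0},
    {"x":0,"y":-0.1,"z":-0.215,"spin":0,"gripper":0},
    {"x":0,"y":-0.12,"z":-0.235,"spin":0,"gripper":0},
    {"x":0,"y":-0.12,"z":-0.26,"spin":0,"gripper":0},
    {"x":0,"y":-0.12,"z":-0.26,"spin":0,"gripper":0}
  ]
}}

```text
time: 24.45
tool_pos: [0.4377, -0.1139, 0.1222]
orientation: [0.001, 0.887, 0.461, 0.001]
ft_force: [0.8, -0.1, -3.5]
opening: 0.007
finger_force: 30.0
```

```bash
python3 - <<'E'
from h import *
s=arm.state();print(s["tool_pos"],s["ft_force"],s["opening"],s["finger_force"],s["torque"])
S=cam("side");T=cam("top");sd=snapshot("side");cv2.imwrite("pics/s9.png",sd)
hsv=cv2.cvtColor(sd,cv2.COLOR_BGR2HSV)
k=cv2.inRange(hsv,(0,0,75),(179,75,255));p=s["tool_pos"]+[0,0,.037]
c=proj(S,p).astype(int);m=np.zeros_like(k);m[c[1]:c[1]+65,c[0]-40:c[0]+40]=255
cc=max(cv2.findContours(k&m,cv2.RETR_EXTERNAL,cv2.CHAIN_APPROX_NONE)[0],key=cv2.contourArea)
print("area",cv2.contourArea(cc),cv2.approxPolyDP(cc,2,True)[:,0].tolist())
h=np.array([.819,-.574,0]);u=np.array([.574,.819,0]);up=np.array([0,0,1.])
b=p-u*.011
for th in (0,15,30,50):
    t=np.radians(th);ex=np.cos(t)*up+np.sin(t)*h;ez=np.sin(t)*up-np.cos(t)*h
    print(th,[proj(S,b+ex*(x-.096)+ez*(z-.028)+u*y).round().astype(int).tolist() for x in(-.044,.044) for z in (0,.056) for y in(-.033,.033)])
E
```

```text
[ 0.4377 -0.1139  0.1222] [ 0.8261 -0.0907 -3.5474] 0.0069918372750768015 29.99575585126877 [-0.1855 -0.1687 -0.0566]
area 486.0 [[281, 194], [276, 200], [272, 199], [267, 203], [257, 224], [269, 232], [284, 208], [279, 202]]
0 [[287, 236], [293, 226], [271, 234], [278, 223], [286, 214], [292, 204], [270, 211], [277, 202]]
15 [[276, 235], [283, 225], [261, 229], [268, 219], [282, 215], [288, 205], [266, 209], [273, 199]]
30 [[266, 232], [273, 222], [252, 223], [260, 213], [277, 214], [284, 205], [263, 205], [270, 196]]
50 [[254, 224], [261, 214], [243, 212], [251, 202], [272, 212], [278, 203], [261, 200], [268, 191]]
```

The tin hangs from the bar tilted about 25°, held by friction. I'll straighten it by pressing its lower side gently against the case's fixed end wall.

```bash
python3 - <<'E'
from h import *
print(rel([.475,-.13,.118],np.radians(-90)))
E
```

```text
(array([0.0167, 0.0798, 0.0075]), np.float64(0.30499678125734486))
```

Emit:
{"method": "send_rows", "body": {
  "series": [
    {"x":0.017,"y":0.08,"z":0,"spin":0.305,"gripper":0},
    {"x":0.017,"y":0.08,"z":0,"spin":0.305,"gripper":0},
    {"x":0.017,"y":0.08,"z":0.004,"spin":0.305,"gripper":0},
    {"x":0.017,"y":0.08,"z":0.006,"spin":0.305,"gripper":0},
    {"x":0.017,"y":0.08,"z":0.008,"spin":0.305,"gripper":0},
    {"x":0.017,"y":0.08,"z":0.008,"spin":0.305,"gripper":0},
    {"x":0.017,"y":0.08,"z":0.008,"spin":0.305,"gripper":0}
  ]
}}

```text
time: 25.38
tool_pos: [0.4741, -0.1294, 0.1167]
orientation: [-0.0, 1.0, 0.001, -0.0]
ft_force: [-0.2, 0.1, -4.0]
opening: 0.0068
finger_force: 30.0
```

```bash
python3 - <<'E'
from h import *
s=arm.state();print(s["tool_pos"],s["ft_force"],s["opening"])
print(rel([.475,-.036,.118],np.radians(-90)))
E
```

```text
[ 0.4741 -0.1294  0.1167] [-0.173   0.1001 -3.972 ] 0.0067509001117811085
(array([ 0.0023, -0.1868, -0.0025]), np.float64(0.0007408793553129693))
```

Moving +y in tool −y steps.

Emit:
{"method": "send_rows", "body": {
  "series": [
    {"x":0,"y":-0.02,"z":0,"spin":0,"gripper":0},
    {"x":0,"y":-0.045,"z":0,"spin":0,"gripper":0},
    {"x":0,"y":-0.07,"z":0,"spin":0,"gripper":0},
    {"x":0,"y":-0.09,"z":0,"spin":0,"gripper":0},
    {"x":0,"y":-0.11,"z":0,"spin":0,"gripper":0},
    {"x":0,"y":-0.13,"z":0,"spin":0,"gripper":0}
  ]
}}

```text
time: 26.12
tool_pos: [0.4742, -0.0637, 0.1171]
orientation: [0.0, 1.0, 0.0, 0.0]
ft_force: [0.6, 0.4, -4.4]
opening: 0.0068
finger_force: 30.0
```

Emit:
{"method": "send_rows", "body": {
  "series": [
    {"x":0,"y":-0.015,"z":0,"spin":0,"gripper":0},
    {"x":0,"y":-0.03,"z":0,"spin":0,"gripper":0},
    {"x":0,"y":-0.045,"z":0,"spin":0,"gripper":0},
    {"x":0,"y":-0.055,"z":0,"spin":0,"gripper":0},
    {"x":0,"y":-0.055,"z":0,"spin":0,"gripper":0}
  ]
}}

```text
time: 26.75
tool_pos: [0.4743, -0.0367, 0.1171]
orientation: [0.0, 1.0, 0.0, 0.0]
ft_force: [0.3, -1.7, -3.0]
opening: 0.0071
finger_force: 30.0
```

```bash
python3 - <<'E'
from h import *
s=arm.state();print(s["tool_pos"],s["ft_force"],s["opening"],s["torque"])
S=cam("side");sd=snapshot("side");cv2.imwrite("pics/s10.png",sd)
k=cv2.inRange(cv2.cvtColor(sd,cv2.COLOR_BGR2HSV),(0,0,75),(179,75,255));p=s["tool_pos"]+[0,0,.037]
c=proj(S,p).astype(int);m=np.zeros_like(k);m[c[1]:c[1]+65,c[0]-40:c[0]+40]=255
cc=max(cv2.findContours(k&m,cv2.RETR_EXTERNAL,cv2.CHAIN_APPROX_NONE)[0],key=cv2.contourArea)
print("area",cv2.contourArea(cc),cv2.approxPolyDP(cc,2,True)[:,0].tolist())
h=np.array([0,-1,0]);u=np.array([1,0,0]);up=np.array([0,0,1.]);b=p-u*.011
for th in (0,8,15,25):
    t=np.radians(th);ex=np.cos(t)*up+np.sin(t)*h;ez=np.sin(t)*up-np.cos(t)*h
    print(th,[proj(S,b+ex*(x-.096)+ez*(z-.028)+u*y).round().astype(int).tolist() for x in(-.044,.044) for z in (0,.056) for y in(-.033,.033)])
E
```

```text
[ 0.4743 -0.0367  0.1171] [ 0.3023 -1.6625 -3.0488] 0.007081638924120027 [-0.4094  0.099   0.0363]
area 545.0 [[291, 184], [291, 192], [282, 195], [276, 194], [276, 188], [282, 183], [274, 187], [275, 215], [280, 222], [295, 219], [295, 200]]
0 [[277, 222], [295, 219], [274, 215], [291, 212], [276, 201], [295, 198], [272, 194], [290, 191]]
8 [[276, 220], [293, 217], [272, 211], [289, 208], [276, 201], [294, 198], [272, 192], [289, 189]]
15 [[275, 218], [292, 215], [271, 207], [288, 204], [275, 200], [293, 198], [271, 190], [289, 187]]
25 [[273, 214], [290, 211], [269, 202], [286, 199], [275, 200], [293, 197], [271, 187], [288, 185]]
```

The tin is now upright within a degree or so (ft_y −1.7 N against the wall). I'll back off, lift, turn to the hook axis and stop just outside the hook tip.

```bash
python3 - <<'E'
from h import *
h=np.radians(-35)
print(rel([.475,-.12,.2]),rel([.5161,-.2248,.213],h))
E
```

```text
(array([ 0.0014,  0.1663, -0.1658]), 0.0) (array([ 0.0836,  0.3759, -0.1918]), np.float64(-0.30546460493495753))
```

Emit:
{"method": "send_rows", "body": {
  "series": [
    {"x":0,"y":0.03,"z":-0.01,"spin":0,"gripper":0},
    {"x":0,"y":0.07,"z":-0.05,"spin":0,"gripper":0},
    {"x":0,"y":0.11,"z":-0.1,"spin":0,"gripper":0},
    {"x":0,"y":0.15,"z":-0.15,"spin":0,"gripper":0},
    {"x":0,"y":0.16,"z":-0.192,"spin":-0.06,"gripper":0},
    {"x":0,"y":0.16,"z":-0.192,"spin":-0.12,"gripper":0},
    {"x":0.02,"y":0.17,"z":-0.192,"spin":-0.18,"gripper":0},
    {"x":0.04,"y":0.2,"z":-0.192,"spin":-0.24,"gripper":0},
    {"x":0.06,"y":0.24,"z":-0.192,"spin":-0.3055,"gripper":0},
    {"x":0.084,"y":0.28,"z":-0.192,"spin":-0.3055,"gripper":0},
    {"x":0.084,"y":0.3,"z":-0.192,"spin":-0.3055,"gripper":0},
    {"x":0.084,"y":0.3,"z":-0.192,"spin":-0.3055,"gripper":0}
  ]
}}

```text
time: 28.3
tool_pos: [0.5151, -0.1874, 0.2128]
orientation: [-0.001, 0.888, 0.461, -0.0]
ft_force: [-0.2, 0.5, -4.7]
opening: 0.0071
finger_force: 30.0
```

```bash
python3 - <<'E'
from h import *
s=arm.state();print(s["tool_pos"],s["ft_force"],s["opening"],s["qpos"])
h=np.radians(-35);print(rel([.5161,-.2248,.213],h),rel([.5817,-.2707,.213],h))
S=cam("side");sd=snapshot("side");cv2.imwrite("pics/s11.png",sd);W=cam("wrist");w=snapshot("wrist");cv2.imwrite("pics/w11.png",w)
p=s["tool_pos"]+[0,0,.037]
k=cv2.inRange(cv2.cvtColor(sd,cv2.COLOR_BGR2HSV),(0,0,75),(179,75,255))
c=proj(S,p).astype(int);m=np.zeros_like(k);m[c[1]:c[1]+75,c[0]-40:c[0]+30]=255
cc=max(cv2.findContours(k&m,cv2.RETR_EXTERNAL,cv2.CHAIN_APPROX_NONE)[0],key=cv2.contourArea)
print("area",cv2.contourArea(cc),cv2.approxPolyDP(cc,1.7,True)[:,0].tolist())
h=np.array([.819,-.574,0]);u=np.array([.574,.819,0]);up=np.array([0,0,1.]);b=p-u*.011
for th in (-8,0,8,16):
    t=np.radians(th);ex=np.cos(t)*up+np.sin(t)*h;ez=np.sin(t)*up-np.cos(t)*h
    print(th,[proj(S,b+ex*(x-.096)+ez*(z-.028)+u*y).round().astype(int).tolist() for x in(-.044,.044) for z in (0,.056) for y in(-.033,.033)])
print("tip px",proj(S,[.5413,-.2677,.231]))
E
```

```text
[ 0.5151 -0.1874  0.2128] [-0.2235  0.4772 -4.745 ] 0.007147933196117102 [-0.5529  0.4113  1.6122  0.0001  1.1199  0.0601]
(array([-0.06  ,  0.0446, -0.0005]), np.float64(-0.0006883822988916591)) (array([-0.0596,  0.2047, -0.0008]), np.float64(-0.0006883822988916591))
area 621.5 [[310, 175], [307, 178], [307, 184], [303, 185], [298, 192], [296, 213], [298, 217], [311, 220], [316, 211], [319, 189], [312, 186], [312, 181], [312, 184], [308, 186]]
-8 [[322, 220], [327, 210], [305, 219], [311, 209], [319, 195], [324, 186], [301, 195], [307, 185]]
0 [[316, 220], [321, 210], [299, 218], [305, 208], [316, 196], [322, 186], [299, 194], [305, 184]]
8 [[310, 220], [315, 210], [293, 216], [299, 206], [314, 197], [319, 187], [297, 192], [303, 183]]
16 [[304, 219], [310, 209], [288, 213], [294, 203], [312, 197], [317, 187], [295, 190], [301, 181]]
tip px [328.8936 188.9478]
```

Emit:
{"method": "send_rows", "body": {
  "series": [
    {"x":-0.02,"y":0.01,"z":0,"spin":0,"gripper":0},
    {"x":-0.04,"y":0.02,"z":0,"spin":0,"gripper":0},
    {"x":-0.056,"y":0.03,"z":0,"spin":0,"gripper":0},
    {"x":-0.056,"y":0.044,"z":0,"spin":0,"gripper":0},
    {"x":-0.056,"y":0.06,"z":0,"spin":0,"gripper":0},
    {"x":-0.056,"y":0.08,"z":0,"spin":0,"gripper":0},
    {"x":-0.056,"y":0.1,"z":0,"spin":0,"gripper":0},
    {"x":-0.056,"y":0.115,"z":0,"spin":0,"gripper":0},
    {"x":-0.056,"y":0.115,"z":0,"spin":0,"gripper":0}
  ]
}}

```text
time: 29.52
tool_pos: [0.5479, -0.2432, 0.2129]
orientation: [0.0, 0.887, 0.462, 0.0]
ft_force: [-0.6, 0.4, -4.4]
opening: 0.0064
finger_force: 30.0
```

```bash
python3 - <<'E'
from h import *
s=arm.state();print(s["tool_pos"],s["ft_force"],s["opening"]);p=s["tool_pos"]
u=np.array([.574,.819,0]);h=np.array([.819,-.574,0]);post=np.array([.6193,-.3215,0])
print("bar out from post",-(p-post)@h,"hook rel TCP in u",(post-p)@u)
print(rel([.5817+.0011,-.2707+.0016,.213],np.radians(-35)))
W=cam("wrist");w=snapshot("wrist");cv2.imwrite("pics/w12.png",w)
for X in ([.5413,-.2677,.231],[.5413,-.2677,.235]): print("tip w",proj(W,X))
for z in (.0205,.037): print("fing edge",proj(W,p-u*.0095+[0,0,z]))
g=cv2.cvtColor(w,cv2.COLOR_BGR2GRAY);print(g[200:330:4,300:345:3])
E
```

```text
[ 0.5479 -0.2432  0.2129] [-0.6154  0.3614 -4.4021] 0.0064242479823083875
bar out from post 0.10345996977983093 hook rel TCP in u -0.02312814768596777
(array([-0.0024,  0.087 , -0.0001]), np.float64(-1.585114385254396e-05))
tip w [334.8311 277.1993]
tip w [335.1388 280.6911]
fing edge [321.3758 259.1521]
fing edge [321.5096 273.4423]
[[123 125 123 151 188 176 138 107 120 118 121  99  84  85  81]
 [123 124 122 130 186 182 152  99 119 118 120  98  84  83  81]
 [123 125 122 121 183 185 163 115 120 118 120  93  88  83  81]
 [122 124 122 122 178 188 170 135 106 118 120  93  88  81  82]
 [121 123 121 122 168 190 200 170  98 117 120  92  81  92  80]
 [121 124 121 121 151 218 219 191 135 117 119  92  81  92 134]
 [103 103 102 102 129 215 223 195 142  95 100  95  81 129 177]
 [101 102 100 101 115 213 226 199 148  95  98  99  80 170 176]
 [ 43  41  48  56  64 167 228 207 152  73  47  44  37  36 176]
 [ 41  41  44  42  53 186 189 168 125  70  36  39  36  35 133]
 [ 40  39  42  44  45 185 186 163 122  62  42  42  35  35  76]
 [ 38  39  43  44  43 153 186 163 121  42  42  42  33  33  33]
 [ 37  3
[... 615 characters left out ...]
3 114]
 [ 51  51  95  93  94  94  94  94  94  93  94  94  94  94  94]
 [ 49  49  49  80  79  80  80  80  80  80  80  80  80  80  80]
 [ 37  40  41  40  44  78  81  63  61  50  44  45  45  43  42]
 [ 21  30  30  30  29 209 222 200 143 111  30  29  30  22  23]
 [ 21  29  29  30  28 208 223 200 143 108  36  38  36  23  22]
 [ 20  29  29  30  49 176 147 201 133 175  37  37  38  22  22]
 [ 20  28  29  30  75 203 192 194 208 183  37  37  37  22  22]
 [ 20 198 213 208 205 201 203 201 203 209 214 216 208  23  23]
 [ 21 213 217 215 210 206 204 204 202 205 201 215 217  22  87]
 [ 36 199 200 205 204 198 195 193 193 193 195 192 200  74  93]
 [134 133 134 133 133 133 134 134 134 134 134 134 134 134 134]]
```

The hook sits between finger and leg with about 9 mm to each. I'll move the bar in over the tip.

Emit:
{"method": "send_rows", "body": {
  "series": [
    {"x":0,"y":0.02,"z":0,"spin":0,"gripper":0},
    {"x":0,"y":0.04,"z":0,"spin":0,"gripper":0},
    {"x":0,"y":0.06,"z":0,"spin":0,"gripper":0},
    {"x":0,"y":0.075,"z":0,"spin":0,"gripper":0},
    {"x":0,"y":0.087,"z":0,"spin":0,"gripper":0},
    {"x":0,"y":0.087,"z":0,"spin":0,"gripper":0}
  ]
}}

```text
time: 30.32
tool_pos: [0.5832, -0.268, 0.2129]
orientation: [0.0, 0.887, 0.462, -0.0]
ft_force: [-0.2, -0.2, -2.8]
opening: 0.0068
finger_force: 30.0
```

Emit:
{"method": "send_rows", "body": {
  "series": [
    {"x":0,"y":0,"z":0.012,"spin":0,"gripper":0},
    {"x":0,"y":0,"z":0.024,"spin":0,"gripper":0},
    {"x":0,"y":0,"z":0.036,"spin":0,"gripper":0},
    {"x":0,"y":0,"z":0.044,"spin":0,"gripper":0},
    {"x":0,"y":0,"z":0.044,"spin":0,"gripper":0}
  ]
}}

```text
time: 30.95
tool_pos: [0.5826, -0.2675, 0.1914]
orientation: [-0.0, 0.887, 0.462, -0.0]
ft_force: [-1.9, 1.4, 0.6]
opening: 0.0067
finger_force: 30.0
```

Emit:
{"method": "send_rows", "body": {
  "series": [
    {"x":0,"y":0,"z":0.004,"spin":0,"gripper":0},
    {"x":0,"y":0,"z":0.008,"spin":0,"gripper":0},
    {"x":0,"y":0,"z":0.01,"spin":0,"gripper":0},
    {"x":0,"y":0,"z":0.01,"spin":0,"gripper":0}
  ]
}}

```text
time: 31.45
tool_pos: [0.5833, -0.2675, 0.1881]
orientation: [0.001, 0.887, 0.462, 0.001]
ft_force: [-3.2, 3.1, 6.6]
opening: 0.0067
finger_force: 30.0
```

```bash
python3 - <<'E'
from h import *
s=arm.state();print(s["tool_pos"],s["ft_force"],s["opening"],s["torque"])
S=cam("side");sd=snapshot("side");cv2.imwrite("pics/s13.png",sd)
p=s["tool_pos"]+[0,0,.035]
k=cv2.inRange(cv2.cvtColor(sd,cv2.COLOR_BGR2HSV),(0,0,85),(179,75,255))
c=proj(S,p).astype(int);m=np.zeros_like(k);m[c[1]:c[1]+75,c[0]-40:c[0]+30]=255
cc=max(cv2.findContours(k&m,cv2.RETR_EXTERNAL,cv2.CHAIN_APPROX_NONE)[0],key=cv2.contourArea)
print("area",cv2.contourArea(cc),cv2.approxPolyDP(cc,1.7,True)[:,0].tolist())
h=np.array([.819,-.574,0]);u=np.array([.574,.819,0]);up=np.array([0,0,1.]);b=p-u*.011
for th in (-8,0,8,16):
    t=np.radians(th);ex=np.cos(t)*up+np.sin(t)*h;ez=np.sin(t)*up-np.cos(t)*h
    print(th,[proj(S,b+ex*(x-.096)+ez*(z-.028)+u*y).round().astype(int).tolist() for x in(-.044,.044) for z in (0,.056) for y in(-.033,.033)])
post=np.array([.6193,-.3215,0]);print("bar",proj(S,b),"post11",proj(S,post-h*.011+up*.215),"lvl80",proj(S,post-h*.08+up*.215),"tip",proj(S,post-h*.094+up*.231))
print("out",-(p-post)@h)
x0,y0=int(c[0]-30),int(c[1]-8)
g=cv2.cvtColor(sd,cv2.COLOR_BGR2GRAY)[y0:y0+36,x0:x0+60];print(x0,y0)
for r in g: print("".join(" .:-=+*#%@"[min(9,v//26)] for v in r))
E
```

```text
[ 0.5833 -0.2675  0.1881] [-3.1576  3.0948  6.5906] 0.006714591738376801 [ 0.2826  0.5926 -0.1259]
area 968.0 [[370, 189], [346, 189], [345, 196], [341, 198], [339, 197], [341, 189], [338, 194], [337, 189], [328, 189], [338, 196], [338, 200], [332, 202], [327, 209], [325, 233], [340, 237], [344, 229], [348, 205], [355, 207], [354, 198], [357, 189], [362, 189], [368, 194], [364, 196], [363, 209], [370, 208]]
-8 [[352, 237], [356, 225], [334, 236], [339, 225], [350, 212], [353, 201], [331, 211], [336, 201]]
0 [[346, 237], [350, 226], [328, 234], [333, 223], [347, 213], [351, 202], [329, 210], [334, 200]]
8 [[339, 237], [344, 225], [322, 232], [327, 221], [345, 213], [349, 203], [327, 208], [331, 198]]
16 [[333, 236], [338, 224], [316, 229], [322, 218], [342, 213], [346, 203], [325, 206], [330, 196]]
bar [341.     190.7977] post11 [356.5564 197.33  ] lvl80 [333.6156 194.2453] tip [329.1911 188.8734]
out 0.0605025703386516
311 181
::::::::=*##############*-.  :+*+:  -#%%%%%%%%%%%%%%%%%%%#*#
::::::::=*##############*=.  -**=: .=#%%%%%%%%%%%%%%%%%%%%%%
::::::::=*###############+:  -**=. :+
[... 1336 characters left out ...]
-----=+*##%%#+:......--------
:::::-----------=+*+---===----------=++*####+:.....:--------
:::::-----------=++=----=-----------==+***#*=:.....:--------
:::::-====------++=----------------===+*++*+=:.....:---=----
:::::-=++=-----=++===----------====+==+**+++-......:--=-----
:::--==+++=-----=========---======++=++***+=-......:--------
--====================++=--=======*+=+****+=:......:--------
==========++=====================+*+=+*****=:......:--------
==========++==================+++++==+*****=:.....:-===-----
===================================-=+*****=:.....:=++=====-
=================================---=+*****=:.....:+**+=====
=============++==================---+******=:.....:+***+++==
```

The hook runs through the hoop and the bar is loaded on it. I'll ease the pressure and open the fingers partway.

Emit:
{"method": "send_rows", "body": {
  "series": [
    {"x":0,"y":0,"z":-0.003,"spin":0,"gripper":0},
    {"x":0,"y":0,"z":-0.003,"spin":0,"gripper":0.12},
    {"x":0,"y":0,"z":-0.003,"spin":0,"gripper":0.25},
    {"x":0,"y":0,"z":-0.003,"spin":0,"gripper":0.25},
    {"x":0,"y":0,"z":-0.003,"spin":0,"gripper":0.25},
    {"x":0,"y":0,"z":-0.003,"spin":0,"gripper":0.25}
  ]
}}

```text
time: 32.25
tool_pos: [0.5829, -0.2679, 0.1874]
orientation: [-0.0, 0.887, 0.462, -0.0]
ft_force: [0.6, 0.4, -0.1]
opening: 0.0217
finger_force: 0.0
```

Emit:
{"method": "send_rows", "body": {
  "series": [
    {"x":0,"y":0,"z":-0.02,"spin":0,"gripper":0.25},
    {"x":0,"y":0,"z":-0.05,"spin":0,"gripper":0.25},
    {"x":0,"y":0,"z":-0.09,"spin":0,"gripper":0.25},
    {"x":0,"y":0,"z":-0.15,"spin":0,"gripper":0.25},
    {"x":0,"y":-0.05,"z":-0.2,"spin":0,"gripper":0.25},
    {"x":0.1,"y":-0.15,"z":-0.24,"spin":0,"gripper":0.25},
    {"x":0.2,"y":-0.25,"z":-0.24,"spin":0,"gripper":0.25},
    {"x":0.2,"y":-0.35,"z":-0.24,"spin":0,"gripper":0.25},
    {"x":0.2,"y":-0.35,"z":-0.24,"spin":0,"gripper":0.25}
  ]
}}

```text
time: 33.38
tool_pos: [0.4932, -0.0817, 0.3086]
orientation: [-0.001, 0.886, 0.463, -0.001]
ft_force: [0.4, -0.7, 0.4]
opening: 0.0221
finger_force: 0.0
```

```bash
python3 - <<'E'
from h import *
s=arm.state();print(s["tool_pos"],s["ft_force"],s["opening"])
S=cam("side")
h=np.array([.819,-.574,0]);u=np.array([.574,.819,0]);up=np.array([0,0,1.]);post=np.array([.6193,-.3215,0])
b=post-h*.06+up*.223+u*.008
for th in (0,8): 
    t=np.radians(th);ex=np.cos(t)*up+np.sin(t)*h;ez=np.sin(t)*up-np.cos(t)*h
    print(th,[proj(S,b+ex*(x-.096)+ez*(z-.028)+u*y).round().astype(int).tolist() for x in(-.044,.044) for z in (0,.056) for y in(-.033,.033)])
for i in range(3):
    sd=snapshot("side")
    k=cv2.inRange(cv2.cvtColor(sd,cv2.COLOR_BGR2HSV),(0,0,85),(179,75,255));m=np.zeros_like(k);m[192:250,318:352]=255
    cc=max(cv2.findContours(k&m,cv2.RETR_EXTERNAL,cv2.CHAIN_APPROX_NONE)[0],key=cv2.contourArea)
    print(cv2.contourArea(cc),cv2.approxPolyDP(cc,1.7,True)[:,0].tolist())
cv2.imwrite("pics/s14.png",sd);t=snapshot("top");cv2.imwrite("pics/t14.png",t)
t0=cv2.imread("pics/top0.png");s0=cv2.imread("pics/side0.png")
for n,(x,y) in (("jar",(272,125)),("mug",(437,226)),("tape",(366,287))):
    print(n,np.abs(t[y-15:y+15,x-15:x+15].astype(int)-t0[y-15:y+15,x-15:x+15]).mean().round(1))
g=cv2.cvtColor(sd,cv2.COLOR_BGR2GRAY)[178:244,311:371]
for r in g: print("".join(" .:-=+*#%@"[min(9,v//26)] for v in r))
w=cv2.cvtColor(sd,cv2.COLOR_BGR2GRAY)[110:180:3,258:335:2]
for r in w: print("".join(" .:-=+*#%@"[min(9,v//26)] for v in r))
E
```

```text
[ 0.4932 -0.0817  0.3086] [ 0.3514 -0.7193  0.4127] 0.022092666122400944
0 [[346, 238], [349, 226], [328, 235], [332, 224], [347, 213], [351, 203], [329, 211], [333, 200]]
8 [[339, 238], [343, 226], [322, 233], [327, 222], [345, 214], [349, 203], [326, 209], [331, 199]]
723.0 [[331, 192], [337, 195], [338, 204], [329, 209], [328, 236], [344, 239], [348, 232], [347, 214], [349, 207], [343, 207], [341, 204], [339, 206], [338, 199], [341, 198], [342, 201], [345, 200], [351, 205], [351, 192]]
734.0 [[331, 192], [337, 195], [338, 204], [329, 209], [328, 236], [344, 238], [347, 231], [349, 206], [342, 206], [341, 201], [343, 199], [351, 205], [351, 192]]
724.5 [[331, 192], [338, 196], [338, 203], [332, 204], [329, 209], [327, 235], [343, 238], [346, 231], [348, 206], [342, 205], [341, 200], [343, 199], [351, 205], [351, 192]]
jar 18.3
mug 23.0
tape 49.9
:::::::::+*####%%%%%%%%%%%%%%%%%%%%%%%%%%%%%%%%%%%%%%%%%%%%%
::::::::-+######%%%%%##%%%%%%%%%%%%%%%%%%%%%%%%%%%%%%%%%%%%%
::::::::-*#######%%%%%##%%%%%%%%%%%%%%%%%%%%%%%%%%%%%%%%%%%%
::::::::=*#########%%%%##%%%%%%%%%%%%%%%%%%%%%%%%%%%%%%%%
[... 4045 characters left out ...]
+- .====-------+++++
:--------------: .--: .:----------+++++
:--------------: .-=: .:::-=**#######++
.------==++++==- .-=: .::::---+*####*#*
***************=====-:::--:::-++*###*#*
*****************+----:::--::::=-=+####
****************#**+=:::::-:::::---+###
*******************=-:::::::::::::---+#
****#*****++==-------:::::::::::::-----
*****#****=----------:::::::::::::-----
*******##**+--------::::::::::::::-----
*******###***=------:::::::::::::---==+
********###***+=----::::::::::::-*###**
*********###****-----::::::::::.=######
#***++=--::.......:-=-::::::::::+######
:.........:::::::-=::=-:::::::::**##%%%
--::::--::::::-------:==:::::::-*%%%%%%
:==----------------::::--::::::+###%%#%
```

The tin hangs nearly upright. I'll let it settle, move the arm clear, and check the tin, the lid and the loose things before handing in.

Emit:
{"method": "send_rows", "body": {
  "series": [
    {"x":0.1,"y":-0.1,"z":0,"spin":0,"gripper":0.5},
    {"x":0.2,"y":-0.2,"z":0,"spin":0,"gripper":0.5},
    {"x":0.3,"y":-0.2,"z":0,"spin":0,"gripper":0.5},
    {"x":0.3,"y":-0.2,"z":0,"spin":0,"gripper":0.5},
    {"x":0.3,"y":-0.2,"z":0,"spin":0,"gripper":0.5},
    {"x":0.3,"y":-0.2,"z":0,"spin":0,"gripper":0.5},
    {"x":0.3,"y":-0.2,"z":0,"spin":0,"gripper":0.5},
    {"x":0.3,"y":-0.2,"z":0,"spin":0,"gripper":0.5},
    {"x":0.3,"y":-0.2,"z":0,"spin":0,"gripper":0.5},
    {"x":0.3,"y":-0.2,"z":0,"spin":0,"gripper":0.5},
    {"x":0.3,"y":-0.2,"z":0,"spin":0,"gripper":0.5},
    {"x":0.3,"y":-0.2,"z":0,"spin":0,"gripper":0.5}
  ]
}}

```text
time: 35.08
tool_pos: [0.501, 0.0949, 0.3076]
orientation: [0.0, 0.887, 0.462, 0.0]
ft_force: [0.3, -0.2, 0.3]
opening: 0.0434
finger_force: 0.0
```

```bash
python3 - <<'E'
from h import *
s=arm.state();print(s["time"],s["tool_pos"],s["ft_force"])
t0=cv2.imread("pics/top0.png");s0=cv2.imread("pics/side0.png");t=snapshot("top");sd=snapshot("side")
def mt(a,b,x,y,r):
    e=lambda i:cv2.Canny(i,60,150)
    R=cv2.matchTemplate(e(b)[y-r-12:y+r+12,x-r-12:x+r+12],e(a)[y-r:y+r,x-r:x+r],cv2.TM_CCOEFF_NORMED);_,v,_,l=cv2.minMaxLoc(R);return round(v,2),l[0]-12,l[1]-12
for n,a,b in (("jar",(272,125),(366,198)),("mug",(437,226),(347,300)),("tape",(366,287),(260,272))): print(n,mt(t0,t,*a,20),mt(s0,sd,*b,18))
k=cv2.inRange(cv2.cvtColor(sd,cv2.COLOR_BGR2HSV),(0,0,85),(179,75,255));m=np.zeros_like(k);m[195:250,318:350]=255
cc=max(cv2.findContours(k&m,cv2.RETR_EXTERNAL,cv2.CHAIN_APPROX_NONE)[0],key=cv2.contourArea);print(cv2.approxPolyDP(cc,1.7,True)[:,0].tolist())
# lid handle expected when open: bar ends
h=.5995+.1695*np.cos(np.radians(65)),.08+.1695*np.sin(np.radians(65))
T=cam("top");print([proj(T,[h[0],y,h[1]]).round() for y in(.074,.174)])
g=cv2.cvtColor(t,cv2.COLOR_BGR2GRAY)[135:190:2,165:262:2]
for r in g: print("".join(" .:-=+*#%@"[min(9,v//26)] for v in r))
E
```

```text
35.075 [0.501  0.0949 0.3076] [ 0.3438 -0.2242  0.2866]
jar (0.95, 0, 0) (0.92, 0, 0)
mug (0.89, 0, 0) (0.81, 0, 0)
tape (0.71, 0, 0) (0.67, 0, 0)
[[349, 195], [343, 195], [345, 196], [342, 198], [337, 195], [338, 203], [329, 210], [328, 236], [343, 238], [346, 234], [349, 207], [343, 206], [341, 202], [339, 205], [338, 200], [341, 198], [349, 204], [347, 197]]
[array([215., 148.]), array([174., 148.])]
#**#***********#********#**#%%%%%%%%%%%%%%%%%%%%%
*##*******##*#***#*********#%%%%%%%%%%#%%%%%%%%%%
*#*******#*##**#*#*******#%%%%%%%%%%%%%%%%%%%%%%%
+#*###***#*#*####*#*******#%%%%%%#%%%%%%%%%%%%%%%
+*#*##***#*#*###*#*********##%%%%%%%%%%%%%%%%%%%%
++#******************+++++***#*#*######%%%%%%%%##
++***++++++++++++++++*****=*****#*#####%%%####***
++*#+=================++++=**#*#***#****#********
+++##*==****************=*********++++++*********
+++*#*=+###########*###*-***++++++++++++****#####
++++#*-+#########*###***-++++++++++++++++***#####
++++#*-*####***#***+++++-++++++++++++++++***#####
====++-****+::==========:================********
-----------....:-=----------------=-=-==-=*******
..::::::::..:....:::::::::::::::::::::::::+******
............-..:-..:::.......:::::::::::::+******
........................:....:::::::::::::-******
.....:::..............:::::::::::::::::::::******
.........................::::::::::::::::::=*++==
..........................::::::::::::::::::=----
.. ....................:..:::::::::::::::::.-====
.    ...... ...............:::::::::::::::::-====
     ..... ..................::::::::::::::::====
    . .... .............:... .:::::::::::::::-===
 .    ... .....::..........  :::::::::::::::::===
      .. .. .....::.......   .::::::::::::::::=++
      . ..  ....:--:........ ------------------==
        .    ....:-.. ... :::----------------::==
```

```bash
python3 -c "
from bench import workorder
print(workorder.job_done())"
```

```text
the job is handed in; nothing more can be done
None
```

The job is handed in at about 35 s of the 72 s allowed: the lid rests open on its stop, the tin hangs mouth up by its handle on the brown stand's hook, and the jar, mug and tape have not moved; my first grip on the lid slipped and it fell shut once before I reopened it.

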